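# Free a locked test-kiln lid through its release hole

## Robot

A 6-joint arm with a two-finger parallel gripper is mounted at the origin on the work surface; the furniture and walls round the work are solid. World frame = base frame: x ahead of the robot, y to its left, z up, the work surface at z = 0. Lengths are in m, angles in rad, forces in N, time in s.
With the tool pointing down it reaches from about 0.375 to 0.9 m from the base axis. Payload 3.1 kg.
Tool frame: the origin (TCP) lies at the centre of the arm's flange, where the gripper is bolted on; the fingertips stand 173 mm ahead of it and the grasp point (between the pads) lies 155 mm ahead of it (ctrl.grasp_offset is the distance from the TCP to the grasp point, in m); x points along the fingers, y is the direction in which the jaws open and shut, and the axes are right-handed (so a half turn about x gives the same grasp; the last joint's range is limited). The gripper opens to 85 mm and grips with 20 to 120 N. Pads are 22 mm wide; open, the fingers measure 114 mm over their backs; the gripper's body (76 mm by 85 mm) begins 54 mm behind the grasp point. The pads swing forward as they close: fully open they stand 13 mm farther back than shut.
Start: joints at [-0.178, 0.527, 1.433, -0, 1.181, -0.178], TCP at [0.625, 0, 0.405] pointing down, gripper open.
Joint ranges: [-3.08, 3.08], [-0.75, 2.2], [0.22, 2.44], [-1.43, 4.57], [0, 2.65], [-2.85, 2.85]. Speed limits (rad/s): [2.79, 2.79, 3.14, 3.14, 3.14, 3.14].

## Interface

Orientations are given as a 3x3 rotation matrix whose columns are the frame's x, y, z axes.
In Python, from station import ctrl gives the robot as it stands.
- The arm moves only by the shell command python3 -m handwheel 'ROWS' [FORCE]. ROWS is JSON, a list of rows, each a list of 3 entries, a list of its own where there are three numbers: the closure, from 0 (fully open) to 1 (shut), then the shift along the tool's x, y, z in cm, then the turn, a rotation vector about the tool's x, y, z in degrees. A call has 1 to 12 rows; each row shifts and turns the commanded pose from where the row before left it, along the tool's axes as they then stand; what a row does not reach is not made up. A row lasts 1/8 s, in which the tool goes at most 62.5 mm and 10.7 degrees, less where a joint would pass 70% of its speed; a pose out of reach is approached as far as the arm can. A call with a gripper value outside its range is refused whole. The fingers move at their own pace and stop on an object; FORCE is the grip in N (left out, the last holds). Time passes only in rows, so rows that do not move let the fingers close. It gives the time, the measured TCP pose, the force and the opening at its end, in the units of the state.
- ctrl.observe(): the state, without advancing time (a new reading comes with each control period).
- ctrl.read_camera(name): name is "scene" or "side" or "wrist"; returns a dict with "color" (384x512x3 uint8, red, green, blue), "z_map" (384x512 float32, m along the optical axis (not along the pixel's ray), 0 where there is no reading), "vertical_fov" (degrees; the focal length in pixels is half the picture's height over the tangent of half this angle, whatever the lens; pixels are square), "cx", "cy" (the principal point, pixels), "position" and "rotation" of the camera in the world; the wrist camera has in their place "mount" (4x4, takes a point from camera to tool coordinates, whose origin is the TCP and whose axes are the tool frame's). Camera axes: x right, y down, z forward; pixel columns grow to the right and rows downward; lengths in m; the calibration is good to about 2 mm. A picture is of the moment at which its call begins: read the wrist's pose just before it.
- ctrl.finish_job(): hands the job in, once; it reports no verdict.
The state is a dict: "time": time; "qpos": joint angles; "dq": joint speeds; "effort": joint torques, N m; "tcp_pos": TCP position; "eef_rot": TCP orientation; "force": force on the tool from outside, world axes, zero at the start; "ft_torque": the same for the moment, N m; "finger_gap": opening from 0.0 (shut) to 1.0 (fully open).
Only numpy, scipy, OpenCV 4.12 (cv2) and the standard library are available. Lean on these libraries where they do the work, as an engineer would, in place of code of your own. Each camera call takes 0.05 s, during which the arm holds its last target.

## Task

The cold test kiln's lid lock has stayed shut: take the needle tool from its stand, reach with its pin through the small release hole on top of the lock and gently press the hidden spring latch, holding it down until the lid lifts itself ajar; do not force it, for the latch bends. Stand the needle tool back in its hole in the stand, and swing the lid by its handle right up and back until it rests open by itself. Leave the ball stylus and the pots and jar around where they stand.

Things in the scene. Friction and masses are not known exactly. Their poses are not given: they have to be found in the camera images.
- kiln: test kiln, fixed: steel box 160 mm deep (x), 180 wide (y), 118 high, 146 with the lid shut. Origin: centre of its underside; x to its back (hinge side), -x its front, z up. On its front, at y = 52 mm, is the lock, a dark sheet-metal box 48 mm wide, reaching 64 mm forward, top at 110 mm; beside it on the front the lid handle
- release_hole (a point): centre of the mouth of the round release hole, 8.5 mm wide with countersunk edge, straight down through the 4 mm thick flat top plate of the lock, at (-128, 52, 110) mm in the kiln's frame. The latch's flat pad, 16 mm wide, lies hidden 21 to 39 mm below the mouth: an adjusting screw sets the depth, which differs each time
- latch: hidden latch, a spring bell crank; origin on its pivot, (-95, 52, 66) mm in the kiln's frame; turns about the kiln's y by up to 0.25 rad as its pad is pressed, and springs back. Push on the pad: 3 to 5 N at first touch, about 7 N some 6 mm lower where the hook frees the lid, 8 N at 8 mm, where a hard stop begins. Over 22 N bends the latch, over 30 N the lock's plate
- lid (a joint): lid angle, rad: 0 shut (0.01 hanging on the latch), 0.13 ajar on its lifting spring, 1.75 fully back. When freed it rises slowly, about 1 s to ajar; if the latch is let go before 0.06 it may catch again. It weighs 0.5 kg; let go below 1.5 it sinks shut, above 1.6 it sinks back on its stop. Damped: 0.4 rad/s takes about 7 N at the handle
- lid_handle (a point): middle of the lid handle, a round wooden bar 14 mm thick, 84 mm long, parallel to the kiln's y, on two rods 70 mm apart; its axis is 46 mm in front of the lid's front edge, at (-126, -35, 134) mm in the kiln's frame when shut. It turns with the lid
- lid_axis (a point): point on the lid's hinge axis straight behind the handle's middle, at (85, -35, 122) mm in the kiln's frame; the axis runs along the kiln's y, and the handle moves about it on an arc of 211 mm radius, up and then back
- tool_stand: wooden stand fixed to the bench, two boards 64 x 132 mm on dowels, top board's upper side 84 mm high, 12 mm thick, with two holes 13 mm wide, 72 mm apart along the stand's y. Origin at the centre of its underside, z up
- stand_hole_a (a point): centre of one stand hole, at the upper side of the top board (stand's y -36 mm)
- stand_hole_b (a point): centre of the other stand hole (stand's y +36 mm)
- needle_tool: needle tool, 156 mm long, about 45 g, hanging upright in one stand hole. Origin: the pin's tip; z towards the handle's end. Steel pin 4 mm thick, round tip, bare for 55 mm; 9 mm ferrule to 72 mm; collar 19 mm wide from 72 to 80 mm, whose underside sits on the stand's top board; then a plain wooden handle 14 mm thick, straight from 84 to 150 mm, flat end
- ball_stylus: the other tool in the stand, not to be used: same collar and wood, but its handle is waisted and ends in a round knob 19 mm wide, 142 mm long in all, and its stem ends in a 10 mm ball that does not go through the release hole. Origin at the ball's lower end, z up
- lilac_bowl: small lilac bowl, 124 mm wide, 86 mm high, standing behind the stand; leave it. Origin at the centre of its underside
- bisque_dish: cream dish with a scalloped lid, 124 mm wide, 100 mm high, standing left of the stand towards the robot; leave it. Origin at the centre of its underside
- jar_teal: small squat glaze jar with a white cap, 64 mm wide, 87 mm high, standing to the right in front of the kiln; leave it. Origin at the centre of its underside
Not all that is in view belongs to the job. What is shaped like the tool_stand but orange or red is not meant.

How it is judged:
By the outcome, as a careful person would: the job done as asked, in the order asked, and still so for the second after the job is handed in, with the robot touching nothing.
It also fails if it takes over 64 s, if anything falls off the work surface, if the arm or the gripper's body presses on something with over 40 N, if the wrist force passes 120 N, or if a joint passes its speed limit or range.

## Working session

There is one attempt and no reset: what is moved stays moved. The work goes in short steps, Python scripts to look and compute and a shell command to move; the robot and the scene stay as the last step left them, time stands still between calls to the robot, and variables do not carry over. Pictures are saved under pics/ and viewed, and the job is handed in when it is done.

```bash
ls; mkdir -p pics
cat > h.py <<'E'
import numpy as np, cv2
from station import ctrl
def K(c):
    h=c["color"].shape[0]; return h/2/np.tan(np.radians(c["vertical_fov"])/2)
def pose(c,s=None):
    if "mount" in c:
        M=np.array(c["mount"]); R=np.array(s["eef_rot"]); t=np.array(s["tcp_pos"])
        return t+R@M[:3,3], R@M[:3,:3]
    return np.array(c["position"]),np.array(c["rotation"])
def cloud(c,s=None):
    p,R=pose(c,s); f=K(c); z=c["z_map"]; v,u=np.mgrid[:z.shape[0],:z.shape[1]]
    P=np.stack([(u-c["cx"])/f*z,(v-c["cy"])/f*z,z],-1)
    W=P@R.T+p; W[z<=0]=np.nan; return W
def ray_z(c,u,v,h,s=None):
    p,R=pose(c,s); f=K(c); d=R@np.array([(u-c["cx"])/f,(v-c["cy"])/f,1]); return p+d*(h-p[2])/d[2]
def proj(c,X,s=None):
    p,R=pose(c,s); f=K(c); q=R.T@(np.array(X)-p); return q[0]/q[2]*f+c["cx"],q[1]/q[2]*f+c["cy"]
def save(n,im): cv2.imwrite("pics/"+n,cv2.cvtColor(im,cv2.COLOR_RGB2BGR))
def get(n):
    s=ctrl.observe(); c=ctrl.read_camera(n); return s,c
E
python3 - <<'E'
from h import *
import pickle
for n in ["scene","side","wrist"]:
    s,c=get(n); save(n+"0.png",c["color"]); pickle.dump((s,c),open(n+"0.pkl","wb"))
    print(n,c["vertical_fov"],c["cx"],c["cy"],pose(c,s)[0].round(3),pose(c,s)[1][:,2].round(2))
print(s)
E
```

```text
pics
scene 53.858888645112316 253.4238264534991 195.50035287843008 [-0.688  1.128  0.846] [ 0.72 -0.54 -0.44]
side 45.64059279655248 258.30415133967983 189.54214995531322 [-0.167 -1.042  0.939] [ 0.43  0.75 -0.5 ]
wrist 62.535815803595824 254.5002634671769 193.66196303917002 [0.625 0.075 0.375] [-0.   -0.29 -0.96]
{'time': 0.1, 'qpos': array([-1.78500983e-01,  5.28400592e-01,  1.43376608e+00, -9.75886500e-06,
        1.18137985e+00, -1.78482457e-01]), 'dq': array([ 5.70335683e-05, -1.36401131e-03, -4.75001323e-03, -1.42995610e-03,
       -1.15740652e-03, -2.31713816e-03]), 'effort': array([ 4.33945943e-04, -4.43301880e+01, -1.78587180e+01, -2.04061280e-04,
        3.88642526e-03,  1.10165692e-05]), 'tcp_pos': array([6.24699700e-01, 8.18988850e-05, 4.03816872e-01]), 'eef_rot': array([[-1.92442884e-03,  9.99998148e-01, -1.51371949e-05],
       [ 3.38033953e-04, -1.44866986e-05, -9.99999943e-01],
       [-9.99998091e-01, -1.92443385e-03, -3.38005449e-04]]), 'force': array([ 0.09488003, -0.39113321,  0.45426821]), 'ft_torque': array([ 0.00903738, -0.03179767, -0.03281442]), 'finger_gap': 0.9987281158897919}
```

View pics/scene0.png

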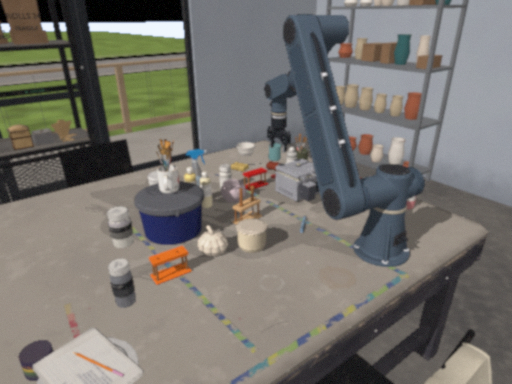

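View pics/side0.png

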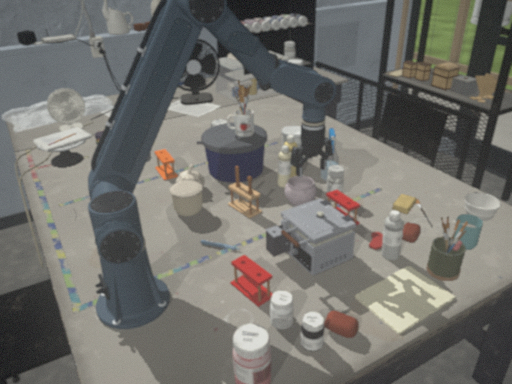

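View pics/wrist0.png

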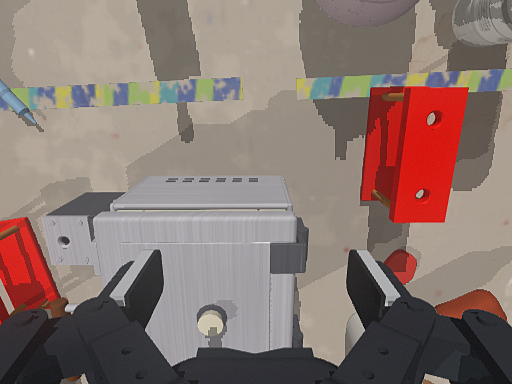

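Run:
```python
from h import *
import pickle
s,c=pickle.load(open("side0.pkl","rb"))
W=cloud(c)
print("wristR",pose(*reversed(pickle.load(open("wrist0.pkl","rb"))))[1].round(2).tolist())
im=c["color"][150:280,150:370]; save("side0c.png",cv2.resize(im,None,fx=3.5,fy=3.5,interpolation=cv2.INTER_CUBIC))
for u,v in [(243,195),(237,178),(258,180),(270,240),(320,215),(275,235),(190,195),(300,190),(220,245)]: print(u,v,W[v,u].round(3))
s2,c2=pickle.load(open("scene0.pkl","rb"))
im=c2["color"][120:270,180:330]; save("scene0c.png",cv2.resize(im,None,fx=4,fy=4,interpolation=cv2.INTER_CUBIC))
s,c=pickle.load(open("wrist0.pkl","rb"))
W=cloud(c,s)
for u,v in [(63,240),(85,235),(100,217),(296,217),(200,280),(150,185),(60,219),(400,150),(210,320),(80,312),(368,6)]: print(u,v,W[v,u].round(3))
```

```text
wristR [[1.0, 0.0, -0.0], [-0.0, -0.96, -0.29], [-0.0, 0.29, -0.96]]
243 195 [0.498 0.238 0.081]
237 178 [0.507 0.296 0.123]
258 180 [0.669 0.423 0.007]
270 240 [ 0.432 -0.057  0.087]
320 215 [ 0.583 -0.11   0.157]
275 235 [ 0.441 -0.074  0.114]
190 195 [0.325 0.322 0.095]
300 190 [0.698 0.159 0.078]
220 245 [0.327 0.093 0.014]
63 240 [ 0.437 -0.06   0.092]
85 235 [ 0.471 -0.045  0.113]
100 217 [ 0.505 -0.014  0.147]
296 217 [ 0.657 -0.015  0.145]
200 280 [ 0.58  -0.068  0.151]
150 185 [ 0.515 -0.014  0.057]
60 219 [ 0.451 -0.03   0.112]
400 150 [0.761 0.027 0.08 ]
210 320 [ 0.589 -0.098  0.161]
80 312 [0.571 0.012 0.293]
368 6 [0.72  0.147 0.075]
```

View pics/side0c.png

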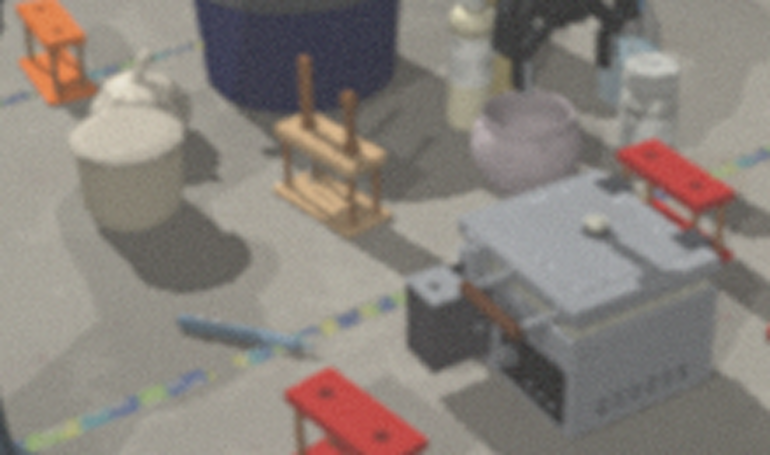

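View pics/scene0c.png

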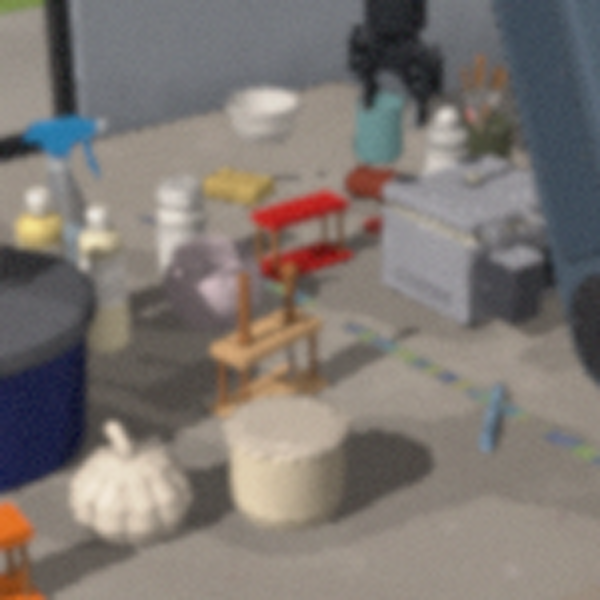

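Could be taken for the needle tool: in the side view the plain taller handle at (237,167), the knobbed one (ball stylus) at (249,178), and the blue pen at (220,245). The red and orange stands at (252,275), (343,205) and (165,160) are empty decoys. The plain handle on the wooden stand fits the description. I'll look at it up close.

```bash
python3 -m handwheel '[[0,[0,-2.5,-4.6],[0,0,0]],[0,[0,-2.5,-4.6],[0,0,0]],[0,[0,-2.5,-4.6],[0,0,0]],[0,[0,-2.5,-4.6],[0,0,0]],[0,[0,-2.5,-4.6],[0,0,0]],[0,[0,0,0],[0,0,0]]]'
python3 - <<'E'
from h import *
import pickle
s,c=get("wrist"); pickle.dump((s,c),open("wrist1.pkl","wb")); save("wrist1.png",c["color"]); print(s["tcp_pos"],s["time"])
E
```

```text
time: 0.9
tcp_pos: [0.4977, 0.2327, 0.4045]
eef_rot: [[-0.002, 1.0, 0.005], [0.0, 0.005, -1.0], [-1.0, -0.002, -0.0]]
force: [0.5, 0.2, 0.3]
finger_gap: 1.002
[0.49765368 0.23272754 0.40446211] 0.9
```

View pics/wrist1.png

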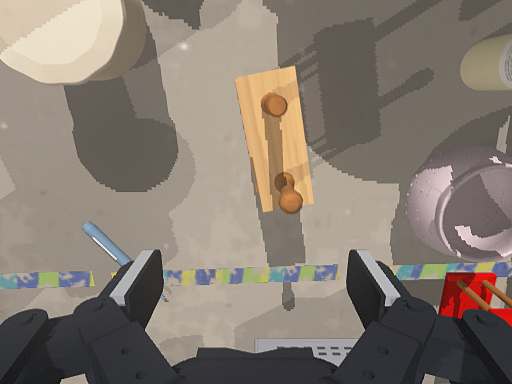

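The plain flat-ended handle is at (274,104), and the waisted, round-knobbed stylus is at (290,200). Next I'll take a close crop and measure.

Run:
```python
from h import *
import pickle
s,c=pickle.load(open("wrist1.pkl","rb"))
save("w1c.png",cv2.resize(c["color"][55:225,215:335],None,fx=3.5,fy=3.5,interpolation=cv2.INTER_CUBIC))
W=cloud(c,s); Z=W[...,2]
roi=np.zeros(Z.shape,bool); roi[55:225,215:335]=1
m=roi&(abs(Z-0.084)<0.005)
# largest comp
n,l,st,ce=cv2.connectedComponentsWithStats(m.astype(np.uint8)); k=1+st[1:,4].argmax()
cnt,_=cv2.findContours((l==k).astype(np.uint8),cv2.RETR_EXTERNAL,cv2.CHAIN_APPROX_NONE)
hull=cnt[0][:,0]
P=np.array([ray_z(c,u,v,0.084,s)[:2] for u,v in hull]).astype(np.float32)
r=cv2.minAreaRect(P*1000); print(r, np.median(Z[l==k]))
print(cv2.boxPoints(r).round(1).tolist())
# handle top
m=roi&(Z>0.150); n,l,st,ce=cv2.connectedComponentsWithStats(m.astype(np.uint8))
for k in range(1,n):
    if st[k,4]>20:
        zz=Z[l==k]; t=(l==k)&(Z>np.percentile(zz,90)-0.004); vv,uu=np.nonzero(t); 
        print(ce[k].round(1),st[k],W[t].mean(0).round(4),np.percentile(zz,95).round(4), (W[t].max(0)-W[t].min(0)).round(4))
```

```text
((517.9541625976562, 266.60223388671875), (50.319091796875, 126.76428985595703), 10.78972053527832) 0.08586092031840953
[[481.3999938964844, 324.20001220703125], [505.1000061035156, 199.60000610351562], [554.5, 209.10000610351562], [530.7999877929688, 333.6000061035156]]
[275.6 105. ] [265  95  22  22 377] [0.5108 0.3022 0.1694] 0.1707 [0.012  0.0123 0.0056]
[290.3 202.3] [279 191  23  23 393] [0.5242 0.2323 0.1542] 0.1559 [0.016  0.0157 0.0054]
```

View pics/w1c.png

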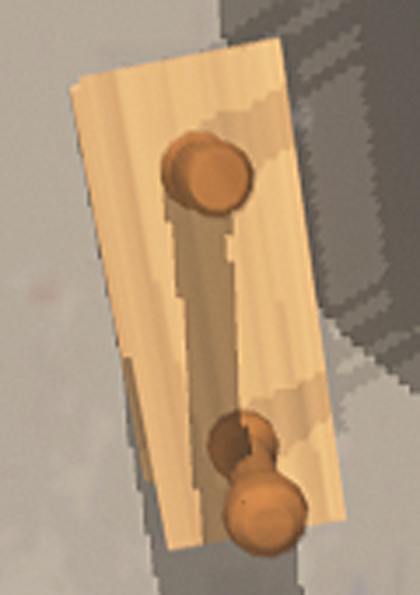

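```bash
python3 -m handwheel '[[0,[0,0.68,-3.48],[0,0,0]],[0,[0,0.68,-3.48],[0,0,0]],[0,[3.9,0,0],[0,0,0]],[0,[3.9,0,0],[0,0,0]],[0,[3.7,0,0],[0,0,0]],[0,[0,0,0],[0,0,0]]]' 50
python3 - <<'E'
from h import *
s,c=get("wrist"); save("wrist2.png",c["color"]);print(s["tcp_pos"])
E
```

```text
time: 1.7
tcp_pos: [0.5134, 0.2981, 0.2868]
eef_rot: [[-0.007, 1.0, -0.002], [-0.003, -0.002, -1.0], [-1.0, -0.007, 0.003]]
force: [-0.9, -0.3, 0.3]
finger_gap: 0.994
[0.51342565 0.29807679 0.28676161]
```

View pics/wrist2.png

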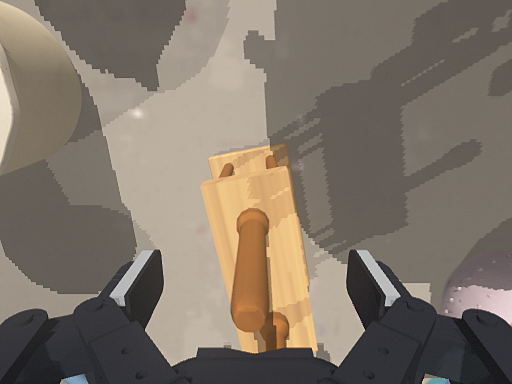

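Run:
```python
from h import *
s,c=get("wrist");W=cloud(c,s);print(s["tcp_pos"],s["eef_rot"][:,0])
Z=W[...,2]; roi=np.zeros(Z.shape,bool); roi[200:335,215:290]=1
hsv=cv2.cvtColor(c["color"],cv2.COLOR_RGB2HSV)
for a in np.arange(0.09,0.17,0.01):
    m=roi&(Z>a)&(Z<a+.01)&(hsv[...,1]>120)&(abs(W[...,1]-.302)<.02); print(a.round(3),m.sum(),W[m].mean(0).round(4), W[m].min(0).round(3),W[m].max(0).round(3))
```

```text
[0.51420285 0.29856989 0.28877668] [-0.00241668 -0.00106959 -0.99999651]
0.09 375 [0.5112 0.3075 0.095 ] [0.502 0.298 0.09 ] [0.52  0.311 0.1  ]
0.1 181 [0.5114 0.3076 0.1052] [0.504 0.304 0.1  ] [0.518 0.309 0.11 ]
0.11 210 [0.5112 0.3076 0.1151] [0.504 0.304 0.11 ] [0.518 0.309 0.12 ]
0.12 259 [0.5113 0.3075 0.1251] [0.504 0.303 0.12 ] [0.518 0.309 0.13 ]
0.13 321 [0.5112 0.3076 0.1353] [0.504 0.304 0.13 ] [0.518 0.31  0.14 ]
0.14 386 [0.5112 0.3075 0.1452] [0.504 0.303 0.14 ] [0.518 0.31  0.15 ]
0.15 500 [0.5113 0.3075 0.1552] [0.504 0.303 0.15 ] [0.518 0.31  0.16 ]
0.16 1172 [0.5112 0.3051 0.1668] [0.504 0.296 0.16 ] [0.518 0.31  0.17 ]
0.17 237 [0.5111 0.3028 0.1704] [0.506 0.297 0.17 ] [0.516 0.308 0.171]
```

```bash
python3 -m handwheel '[[0,[0,-0.3,-0.45],[0,0,0]],[0,[0,0,0],[0,0,0]]]' 50; python3 -m handwheel '[[0.5,[0,0,0],[0,0,0]],[0.7,[0,0,0],[0,0,0]],[0.8,[0,0,0],[0,0,0]],[0.9,[0,0,0],[0,0,0]],[1,[0,0,0],[0,0,0]],[1,[0,0,0],[0,0,0]]]' 50
python3 - <<'E'
from h import *
s,c=get("wrist"); save("wrist3.png",c["color"]);print(s["tcp_pos"],s["force"],s["finger_gap"])
E
```

```text
time: 2.05
tcp_pos: [0.5108, 0.3046, 0.2913]
eef_rot: [[0.003, 1.0, 0.0], [0.001, 0.0, -1.0], [-1.0, 0.003, -0.001]]
force: [0.6, -0.1, -0.9]
finger_gap: 1.002
time: 2.8
tcp_pos: [0.5107, 0.3042, 0.2898]
eef_rot: [[0.0, 1.0, 0.0], [0.0, 0.0, -1.0], [-1.0, 0.0, -0.0]]
force: [0.2, 0.1, 1.2]
finger_gap: 0.148
[0.51065263 0.30415314 0.28978974] [0.21845138 0.05488141 1.24988578] 0.1478032345003855
```

View pics/wrist3.png

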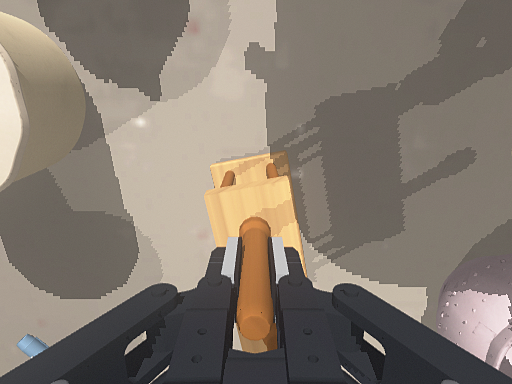

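```bash
python3 -m handwheel '[[1,[-4,0,0],[0,0,0]],[1,[-5,0,0],[0,0,0]],[1,[-5,0,0],[0,0,0]],[1,[-3,0,0],[0,0,0]],[1,[0,0,0],[0,0,0]]]' 50
python3 - <<'E'
from h import *
import pickle
s,c=pickle.load(open("wrist0.pkl","rb"))
save("w0c.png",cv2.resize(c["color"][150:290,0:180],None,fx=4,fy=4,interpolation=cv2.INTER_CUBIC))
W=cloud(c,s)
roi=W[190:275,40:125]; m=(abs(roi[...,2]-.112)<.006); P=roi[m]; print(len(P),np.median(P,0),P.min(0),P.max(0))
print(ray_z(c,63,240,.11,s))
m=(abs(W[...,2]-.148)<.006); P=W[m]; print(cv2.minAreaRect((P[:,:2]*1000).astype(np.float32)))
E
```

```text
time: 3.48
tcp_pos: [0.5109, 0.3043, 0.4623]
eef_rot: [[0.006, 1.0, 0.0], [0.002, 0.0, -1.0], [-1.0, 0.006, -0.002]]
force: [-0.2, -0.0, -1.1]
finger_gap: 0.151
2381 [ 0.45629065 -0.04652203  0.11167933] [ 0.43344997 -0.07614876  0.10603463] [ 0.51173294 -0.01316705  0.11789455]
[ 0.4485438  -0.05131323  0.11      ]
((556.8961181640625, -95.5512466430664), (219.77809143066406, 166.86865234375), 1.2953596115112305)
```

View pics/w0c.png

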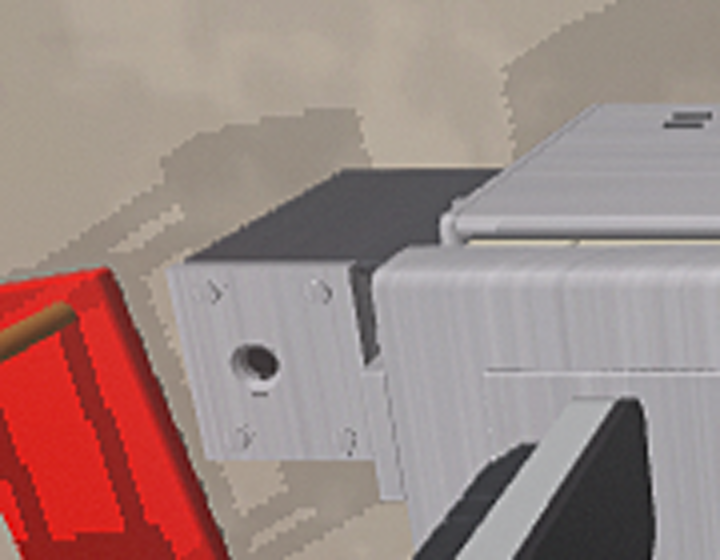

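```bash
python3 -m handwheel '[[1,[0,-0.3,3],[0,0,0]],[1,[0,-0.3,6],[0,0,0]],[1,[0,-0.3,6],[0,0,0]],[1,[0,-0.3,6],[0,0,0]],[1,[0,-0.3,6],[0,0,0]],[1,[0,-0.3,6],[0,0,0]],[1,[0,-0.3,4],[0,0,0]],[1,[0,0,2.4],[0,0,0]],[1,[0,0,0],[0,0,0]],[1,[0,0,0],[0,0,0]]]' 50
python3 - <<'E'
from h import *
import pickle
s,c=get("wrist"); pickle.dump((s,c),open("wrist4.pkl","wb"));save("wrist4.png",c["color"]);print(s["tcp_pos"],s["dq"].max(),s["time"],s["eef_rot"][:,0],s["force"])
E
```

```text
time: 4.72
tcp_pos: [0.4892, -0.0892, 0.4585]
eef_rot: [[-0.003, 1.0, -0.0], [0.002, -0.0, -1.0], [-1.0, -0.003, -0.002]]
force: [-0.2, -0.1, -0.8]
finger_gap: 0.148
[ 0.489189   -0.0892459   0.45847873] 0.019362315558489756 4.725 [-0.00263779  0.00171313 -0.99999505] [-0.18135885 -0.13854193 -0.82721142]
```

View pics/wrist4.png

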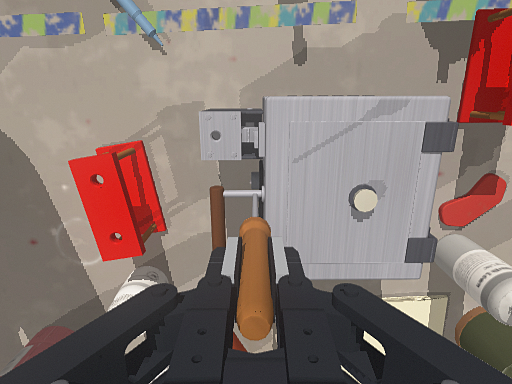

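Run:
```python
from h import *
import pickle
s,c=pickle.load(open("wrist4.pkl","rb"))
save("w4c.png",cv2.resize(c["color"][95:235,190:310],None,fx=4,fy=4,interpolation=cv2.INTER_CUBIC))
g=cv2.cvtColor(c["color"],cv2.COLOR_RGB2GRAY).astype(float)
print(g[128:143,208:225].astype(int))
W=cloud(c,s);Z=W[...,2]
m=np.zeros(Z.shape,bool);m[105:165,195:262]=1; m&=abs(Z-.112)<.006
print(np.median(Z[m])); 
vv,uu=np.nonzero(m&(np.arange(512)[None]<240)); P=np.array([ray_z(c,u,v,.11,s)[:2]*1000 for u,v in zip(uu,vv)],np.float32); print("lock",cv2.minAreaRect(P))
m=(abs(Z-.147)<.004); m[:90]=0;m[:,:262]=0; m[230:]=0
print("lidz",np.median(Z[m])); 
# front edge of lid: leftmost px per row
E=[]
for v in range(105,180,5):
    u=np.nonzero(m[v])[0]
    if len(u): E.append(ray_z(c,u[0],v,.146,s)[:2])
E=np.array(E); print(E.round(4).tolist()); print(np.polyfit(E[:,1],E[:,0],1))
```

```text
[[171 172 170 168 169 166 163 170 168 172 170 168 167 170 173 163 165]
 [173 171 171 166 171 167 167 174 171 175 172 167 166 172 170 163 165]
 [171 169 172 167 176 174 138 146 142 162 176 173 166 173 169 165 164]
 [172 173 174 173 142 110 107 112 111 120 130 163 171 173 169 165 162]
 [172 172 179 140  97  97  97 100  99  99 108 128 153 174 170 164 164]
 [172 174 165 103  92 100  99 101  98 100  98 114 136 174 169 165 164]
 [173 176 128 108  97 102 101 101 101 101  98  94 146 162 171 165 165]
 [173 178 130 120  80 102 103 102 103 100 100  92 128 161 172 164 162]
 [173 177 143 130  60 106 104 102 101 101 100  93 135 168 169 162 164]
 [172 173 154 141  82  73 103 102 101 101  96  91 157 173 171 164 164]
 [170 174 166 147 140  75  69  98  99  95  91 105 187 171 168 164 161]
 [169 174 171 160 158 155 100  72  77  83 133 193 185 168 169 163 162]
 [168 170 171 165 167 175 174 171 179 171 195 197 170 165 170 163 160]
 [168 172 169 166 169 170 179 187 197 193 186 170 163 166 169 165 162]
 [170 172 168 165 167 168 165 167 172 171 169 165 163 166 170 164 162]]
0.11180288664758681
lock ((453.5947570800781, -51.52642822265625), (47.57875061035156, 39.97914505004883), 89.98666381835938)
lidz 0.14951421872115456
[[0.4979, -0.0212], [0.498, -0.0254], [0.498, -0.0296], [0.498, -0.0339], [0.4954, -0.0382], [0.4955, -0.0425], [0.4955, -0.0469], [0.4955, -0.0513], [0.4956, -0.0557], [0.4956, -0.0602], [0.4956, -0.0648], [0.4984, -0.0694], [0.4984, -0.074], [0.4985, -0.0787], [0.4985, -0.0834]]
[-0.01015432  0.49643388]
```

View pics/w4c.png

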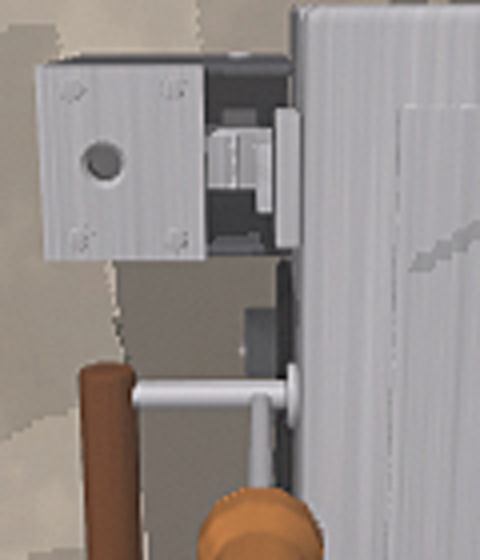

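Run:
```python
from h import *
import pickle
s,c=pickle.load(open("wrist4.pkl","rb"))
R=s["eef_rot"];t=s["tcp_pos"]
print("tip fk",t+R@[.278,0,0])
tz=(t+R@[.278,0,0])[2]+.001
print("tip cam",ray_z(c,255,193.7,tz,s)); 
print("collar top?", ray_z(c,254.5,230,tz,s))
H=ray_z(c,215.4,134.9,.110,s); print("hole",H, "hole@.1118",ray_z(c,215.4,134.9,.1118,s))
print(c["mount"])
for n in ("scene","side"):
    c2=ctrl.read_camera(n); save(n+"4.png",c2["color"]); pickle.dump((s,c2),open(n+"4.pkl","wb")); print(n,proj(c2,H),proj(c2,t+R@[.278,0,0]))
```

```text
tip fk [ 0.4884557  -0.08876965  0.18048011]
tip cam [ 0.48930976 -0.09052161  0.18148011]
collar top? [ 0.48888877 -0.12284136  0.18148011]
hole [ 0.44962566 -0.0509002   0.11      ] hole@.1118 [ 0.44984985 -0.05069457  0.1118    ]
[[-5.32368937e-04 -2.94773017e-01  9.55567154e-01  2.88801723e-02]
 [ 9.99999808e-01 -4.59340086e-04  4.15426347e-04  3.33172937e-04]
 [ 3.16473821e-04  9.55567192e-01  2.94773205e-01 -7.48209895e-02]
 [ 0.00000000e+00  0.00000000e+00  0.00000000e+00  1.00000000e+00]]
scene (np.float64(309.51077304777414), np.float64(184.02304205841355)) (np.float64(310.30025976360224), np.float64(165.78753894635145))
side (np.float64(273.54866425126914), np.float64(231.37079660640933)) (np.float64(290.9804909749163), np.float64(214.43410526733638))
```

```bash
python3 -m handwheel '[[1,[0,-3.95,-3.9],[0,0,0]],[1,[2.9,0,0],[0,0,0]],[1,[2.6,0,0],[0,0,0]],[1,[0,0,0],[0,0,0]],[1,[0,0,0],[0,0,0]]]' 50
python3 - <<'E'
from h import *
import pickle
s,c=get("wrist"); pickle.dump((s,c),open("wrist5.pkl","wb"));print(s["tcp_pos"],s["time"],s["eef_rot"][:,0],s["force"])
save("w5c.png",cv2.resize(c["color"][120:270,190:320],None,fx=4,fy=4,interpolation=cv2.INTER_CUBIC))
R=s["eef_rot"];t=s["tcp_pos"]
H=np.array([.4496,-.0509,.110]); print(proj(c,H,s),proj(c,t+R@[.278,0,0],s),t+R@[.278,0,0])
E
```

```text
time: 5.5
tcp_pos: [0.4505, -0.0506, 0.4054]
eef_rot: [[0.001, 1.0, 0.001], [-0.0, 0.001, -1.0], [-1.0, 0.001, 0.0]]
force: [0.4, -0.3, 0.3]
finger_gap: 0.149
[ 0.4505489  -0.05059377  0.40543334] 5.5 [ 1.24228192e-03 -4.33699387e-04 -9.99999134e-01] [ 0.44367785 -0.3463062   0.30750785]
(np.float64(252.47400381279618), np.float64(185.7693455389358)) (np.float64(253.95487725111968), np.float64(191.30248030387872)) [ 0.45089426 -0.05071434  0.12743359]
```

View pics/w5c.png

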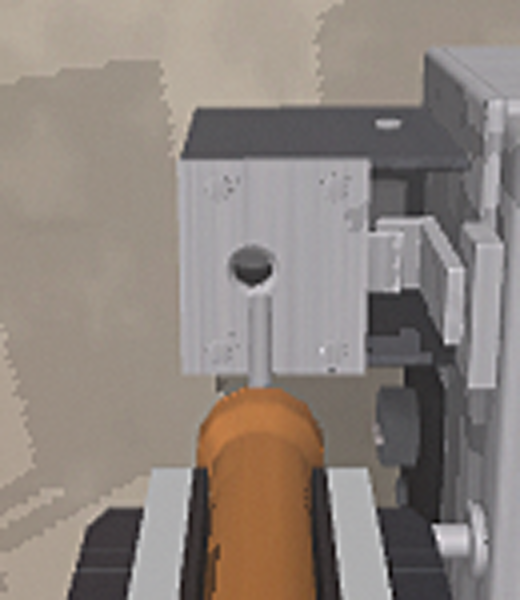

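```bash
python3 -m handwheel '[[1,[0,-0.12,0],[0,0,0]],[1,[0,0,0],[0,0,0]],[1,[0,0,0],[0,0,0]]]' 50
python3 - <<'E'
from h import *
import pickle
s,c=get("wrist");print(s["tcp_pos"],s["time"],s["eef_rot"][:,0],s["force"])
save("w6c.png",cv2.resize(c["color"][150:220,220:290],None,fx=8,fy=8,interpolation=cv2.INTER_CUBIC))
R=s["eef_rot"];t=s["tcp_pos"]
H=np.array([.4496,-.0509,.110]); print(proj(c,H,s),proj(c,t+R@[.278,0,0],s),t+R@[.278,0,0])
E
```

```text
time: 5.92
tcp_pos: [0.4489, -0.0509, 0.405]
eef_rot: [[0.001, 1.0, -0.0], [-0.0, -0.0, -1.0], [-1.0, 0.001, 0.0]]
force: [0.0, 0.2, -0.3]
finger_gap: 0.146
[ 0.4488833  -0.05092712  0.40500293] 5.925 [ 5.74827366e-04 -1.96217252e-04 -9.99999816e-01] [ 0.02180721  0.21532429 -0.34560678]
(np.float64(254.60339569261896), np.float64(185.61348465866135)) (np.float64(253.95577770482018), np.float64(191.30343441761661)) [ 0.4490431  -0.05098167  0.12700298]
```

View pics/w6c.png

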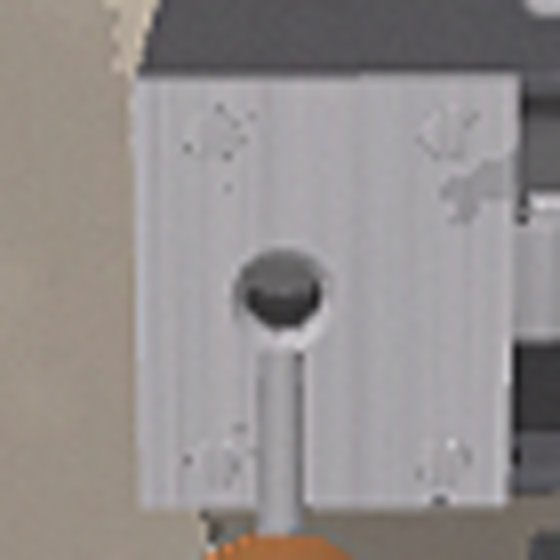

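Run:
```python
from h import *
s,c=get("wrist");W=cloud(c,s);t=s["tcp_pos"];R=s["eef_rot"]
print(t, R[:,0].round(4))
print(cv2.cvtColor(c["color"],cv2.COLOR_RGB2GRAY)[186:218,248:262])
for v in range(186,220,1): print(v,W[v,252:258,2].round(3),W[v,254].round(4))
```

```text
[ 0.44889826 -0.05091742  0.40491778] [ 4.e-04 -1.e-04 -1.e+00]
[[176 116 101  59  74  95  96 106 107  82  81  53 136 155]
 [177 120  94  49  56  62  64  64  67  59  57  40 140 162]
 [175 130 140  73  51  56  57  57  58  56  47  56 162 170]
 [173 138 151 136  62  51  56  56  56  48  60 162 183 174]
 [172 155 152 162 143  58  66  39  62  84 167 194 186 167]
 [170 168 158 164 176 166 138 161 180 167 197 195 175 164]
 [169 167 162 170 174 182 184 201 197 198 199 181 161 165]
 [169 167 162 168 170 168 177 180 174 189 189 165 161 168]
 [169 168 162 168 151 149 161 163 141 102 174 165 163 167]
 [170 166 163 168 148 147 162 160 140 120 172 166 165 166]
 [172 167 163 171 152 150 162 161 142 127 175 167 163 165]
 [169 168 162 170 137 150 162 160 143 129 173 167 162 165]
 [170 167 162 171 135 148 162 163 143 112 174 166 161 166]
 [169 166 163 169 137 148 163 160 143 113 174 167 162 164]
 [169 169 163 169 137 150 163 159 144 116 173 164 163 164]
 [169 167 161 169 142 148 161 160 143 118 175 165 160 164]
 [172 168 164 170 142 149 161 161 144 116 175 166 162 165]
 [172 146 142 169 145 148 162 160
[... 2452 characters left out ...]
0.167] [ 0.4491 -0.0508  0.17  ]
210 [0.169 0.172 0.172 0.171 0.171 0.168] [ 0.4491 -0.051   0.1715]
211 [0.171 0.174 0.174 0.173 0.171 0.171] [ 0.4491 -0.051   0.1735]
212 [0.172 0.174 0.175 0.175 0.175 0.173] [ 0.4491 -0.0511  0.1752]
213 [0.174 0.175 0.177 0.178 0.176 0.176] [ 0.4491 -0.0511  0.177 ]
214 [0.177 0.178   nan 0.18  0.18  0.177] [nan nan nan]
215 [0.178 0.18  0.181 0.181 0.18  0.179] [ 0.4491 -0.0509  0.1812]
216 [0.181 0.187 0.189 0.189 0.189 0.18 ] [ 0.4491 -0.0486  0.189 ]
217 [0.202 0.203 0.203 0.202 0.203 0.204] [ 0.4491 -0.0439  0.2029]
218 [0.205 0.205 0.203 0.204 0.205 0.205] [ 0.4491 -0.0443  0.2034]
219 [0.206 0.207 0.205 0.206 0.207 0.206] [ 0.4491 -0.0442  0.2051]
```

```bash
python3 -m handwheel '[[1,[0,0.04,-0.21],[0,0,0]],[1,[0.6,0,0],[0,0,0]],[1,[0,0,0],[0,0,0]],[1,[0,0,0],[0,0,0]]]' 50
python3 - <<'E'
from h import *
import pickle
s,c=get("wrist");print(s["tcp_pos"],s["time"],s["eef_rot"][:,0],s["force"])
save("w7c.png",cv2.resize(c["color"][150:220,220:290],None,fx=8,fy=8,interpolation=cv2.INTER_CUBIC))
W=cloud(c,s); 
print(cv2.cvtColor(c["color"],cv2.COLOR_RGB2GRAY)[178:204,246:264])
for v in range(192,206,2): print(v,W[v,254].round(4))
m=abs(W[...,2]-.112)<.004; m[:165]=0;m[215:]=0;m[:,:236]=0;m[:,285:]=0
vv,uu=np.nonzero(m); print(uu.min(),uu.max(),vv.min(),vv.max(),W[m].min(0),W[m].max(0))
E
```

```text
time: 6.52
tcp_pos: [0.4493, -0.0488, 0.3985]
eef_rot: [[-0.0, 1.0, -0.0], [0.0, -0.0, -1.0], [-1.0, -0.0, -0.0]]
force: [0.7, 0.4, -1.1]
finger_gap: 0.149
[ 0.44927298 -0.04877112  0.39851845] 6.525 [-4.56220570e-04  1.37733134e-04 -9.99999886e-01] [ 0.71466962  0.36936613 -1.11022547]
[[168 170 170 168 164 169 164 158 165 168 168 169 169 167 163 168 168 165]
 [170 169 171 168 163 167 165 159 165 168 167 168 168 167 165 168 168 167]
 [171 170 172 167 164 167 165 158 166 167 167 169 167 165 163 167 169 165]
 [170 168 169 169 164 167 163 159 165 167 167 168 167 165 165 166 169 164]
 [169 170 169 168 164 169 165 159 165 167 167 167 167 164 166 168 168 166]
 [170 170 170 166 165 168 165 160 166 168 166 168 170 164 163 167 168 164]
 [170 170 172 166 165 167 166 163 166 169 170 169 169 165 165 168 168 166]
 [169 169 172 167 165 172 169 169 156 161 158 174 174 167 163 166 169 165]
 [170 169 172 170 171 158 141 111 109 115 117 119 146 171 167 167 169 167]
 [170 169 172 173 136 104 105  98  96  97  99 104 119 135 169 169 168 164]
 [170 171 175 161  99  91  96  97  95  96  96  96 104 133 141 
[... 740 characters left out ...]
8 165 163 169 131 166]
 [168 168 168 166 164 169 136 147 162 161 142 110 173 164 162 169 124 166]
 [168 169 170 165 165 169 137 151 163 159 145 115 172 164 164 166 161 163]
 [168 169 168 166 164 169 141 150 160 159 143 118 175 164 161 166 168 163]
 [169 169 168 165 165 170 140 148 163 159 145 114 174 166 161 166 167 163]
 [168 171 170 164 162 169 144 150 162 161 144 114 173 166 162 165 166 162]]
192 [ 0.4491 -0.0725  0.044 ]
194 [ 0.4492 -0.049   0.1273]
196 [ 0.4492 -0.0482  0.1349]
198 [ 0.4492 -0.049   0.1376]
200 [ 0.4492 -0.0483  0.1446]
202 [ 0.4492 -0.0483  0.1492]
204 [ 0.4492 -0.0488  0.1523]
236 284 165 214 [ 0.43385745 -0.07266292  0.1080001 ] [ 0.47485436 -0.02822687  0.11477451]
```

View pics/w7c.png

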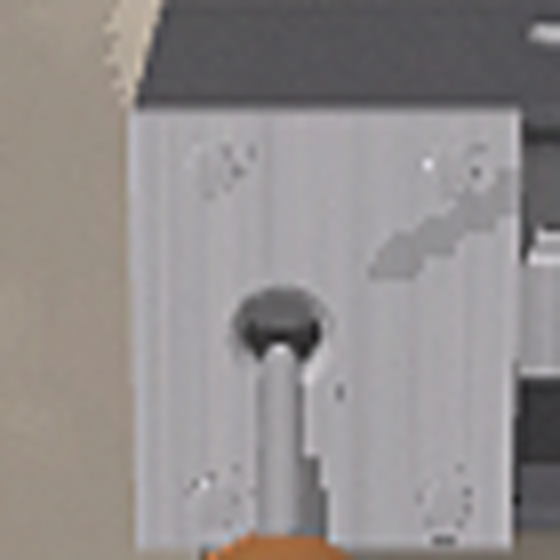

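Run:
```python
from h import *
s,c=get("wrist");W=cloud(c,s);print(s["tcp_pos"],s["force"])
for v in (185.7,191,197): print(v,ray_z(c,254.7,v,.1118,s)[:2])
P=np.array([W[v,254] for v in range(197,212)]);print(np.nanmedian(P,0))
```

```text
[ 0.44932799 -0.0487892   0.39865378] [1.26201164 0.78009708 0.40052061]
185.7 [ 0.44992893 -0.04648325]
191 [ 0.4499284  -0.05117027]
197 [ 0.4499278 -0.056535 ]
[ 0.44937615 -0.04885805  0.15200533]
```

```bash
python3 -m handwheel '[[1,[0.4,0.03,0],[0,0,0]],[1,[0.4,0,0],[0,0,0]],[1,[0.3,0,0],[0,0,0]],[1,[0.2,0,0],[0,0,0]],[1,[0.2,0,0],[0,0,0]],[1,[0,0,0],[0,0,0]]]' 60
python3 - <<'E'
from h import *
s,c=get("wrist");print(s["tcp_pos"],s["force"],s["ft_torque"],s["time"])
save("w8c.png",cv2.resize(c["color"][150:240,210:300],None,fx=6,fy=6,interpolation=cv2.INTER_CUBIC))
E
```

```text
time: 7.38
tcp_pos: [0.4495, -0.0488, 0.3836]
eef_rot: [[-0.0, 1.0, -0.0], [0.0, -0.0, -1.0], [-1.0, -0.0, -0.0]]
force: [0.9, -0.0, -0.9]
finger_gap: 0.151
[ 0.44954415 -0.04875102  0.3835681 ] [ 0.88175257 -0.03122963 -0.92033039] [-0.01402681  0.04044453  0.03422178] 7.375
```

View pics/w8c.png

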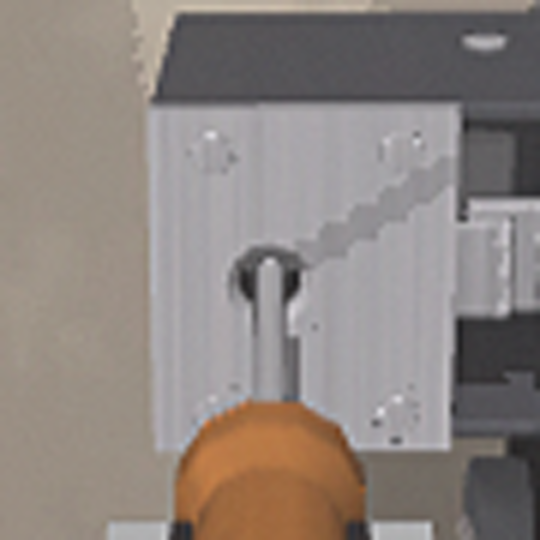

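```bash
python3 -m handwheel '[[1,[0.5,0,0],[0,0,0]],[1,[0.4,0,0],[0,0,0]],[1,[0.3,0,0],[0,0,0]],[1,[0.2,0,0],[0,0,0]],[1,[0,0,0],[0,0,0]]]' 60; python3 -m handwheel '[[1,[0.15,0,0],[0,0,0]],[1,[0.15,0,0],[0,0,0]],[1,[0.15,0,0],[0,0,0]],[1,[0,0,0],[0,0,0]]]'; python3 -m handwheel '[[1,[0.15,0,0],[0,0,0]],[1,[0.15,0,0],[0,0,0]],[1,[0,0,0],[0,0,0]]]'
```

```text
time: 8.05
tcp_pos: [0.4496, -0.0488, 0.3695]
eef_rot: [[-0.0, 1.0, 0.0], [0.0, 0.0, -1.0], [-1.0, -0.0, -0.0]]
force: [0.0, -0.4, -0.9]
finger_gap: 0.146
time: 8.55
tcp_pos: [0.4495, -0.0487, 0.3651]
eef_rot: [[-0.0, 1.0, 0.0], [0.0, 0.0, -1.0], [-1.0, -0.0, -0.0]]
force: [0.3, 1.2, -0.9]
finger_gap: 0.148
time: 8.93
tcp_pos: [0.4495, -0.0487, 0.3621]
eef_rot: [[-0.0, 1.0, 0.0], [0.0, 0.0, -1.0], [-1.0, -0.0, -0.0]]
force: [-0.2, -1.2, -1.4]
finger_gap: 0.146
```

Tip is now at about z 0.084 with no contact. I'll go on in 1 mm rows.

```bash
python3 -m handwheel '[[1,[0.1,0,0],[0,0,0]],[1,[0.1,0,0],[0,0,0]],[1,[0,0,0],[0,0,0]]]' ; python3 -m handwheel '[[1,[0.1,0,0],[0,0,0]],[1,[0.1,0,0],[0,0,0]],[1,[0,0,0],[0,0,0]]]';  python3 -m handwheel '[[1,[0.1,0,0],[0,0,0]],[1,[0.1,0,0],[0,0,0]],[1,[0,0,0],[0,0,0]]]'
```

```text
time: 9.3
tcp_pos: [0.4495, -0.0488, 0.3601]
eef_rot: [[-0.0, 1.0, 0.0], [0.0, 0.0, -1.0], [-1.0, -0.0, -0.0]]
force: [0.3, -0.9, 0.1]
finger_gap: 0.147
time: 9.68
tcp_pos: [0.4495, -0.0487, 0.3581]
eef_rot: [[-0.0, 1.0, 0.0], [0.0, 0.0, -1.0], [-1.0, -0.0, -0.0]]
force: [-0.6, 0.3, -1.1]
finger_gap: 0.145
time: 10.05
tcp_pos: [0.4496, -0.0488, 0.3565]
eef_rot: [[0.0, 1.0, 0.0], [-0.0, 0.0, -1.0], [-1.0, 0.0, 0.0]]
force: [-0.7, 0.4, 5.6]
finger_gap: 0.148
```

```bash
python3 -m handwheel '[[1,[0.1,0,0],[0,0,0]],[1,[0.1,0,0],[0,0,0]],[1,[0,0,0],[0,0,0]]]' ; python3 -m handwheel '[[1,[0.1,0,0],[0,0,0]],[1,[0.1,0,0],[0,0,0]],[1,[0,0,0],[0,0,0]]]'
python3 - <<'E'
from h import *
s,c=get("side");print(s["tcp_pos"],s["force"],s["time"])
save("s9.png",cv2.resize(c["color"][190:290,240:370],None,fx=5,fy=5,interpolation=cv2.INTER_CUBIC))
E
```

```text
time: 10.42
tcp_pos: [0.4494, -0.0487, 0.3544]
eef_rot: [[-0.001, 1.0, 0.0], [-0.0, 0.0, -1.0], [-1.0, -0.001, 0.0]]
force: [-1.1, 0.1, 6.2]
finger_gap: 0.142
time: 10.8
tcp_pos: [0.4492, -0.0487, 0.3524]
eef_rot: [[-0.001, 1.0, 0.0], [-0.0, 0.0, -1.0], [-1.0, -0.001, 0.0]]
force: [-2.8, -0.1, 6.3]
finger_gap: 0.143
[ 0.44916414 -0.04872497  0.35242548] [-2.76756341 -0.12705725  6.34530219] 10.8
```

```bash
python3 -m handwheel '[[1,[0.1,0,0],[0,0,0]],[1,[0,0,0],[0,0,0]]]' ; python3 -m handwheel '[[1,[0.05,0,0],[0,0,0]],[1,[0,0,0],[0,0,0]]]'
python3 - <<'E'
from h import *
s,c=get("side");print(s["tcp_pos"],s["force"],s["time"])
save("s9.png",cv2.resize(c["color"][190:290,240:370],None,fx=5,fy=5,interpolation=cv2.INTER_CUBIC))
s,c=get("wrist"); save("w9.png",c["color"]);W=cloud(c,s)
for u in (300,330,360): print(W[150,u].round(4),W[110,u].round(4))
E
```

```text
time: 11.1
tcp_pos: [0.4491, -0.0487, 0.3514]
eef_rot: [[-0.002, 1.0, 0.0], [0.0, 0.0, -1.0], [-1.0, -0.002, -0.0]]
force: [-2.4, -0.4, 7.0]
finger_gap: 0.146
time: 11.35
tcp_pos: [0.449, -0.0487, 0.3507]
eef_rot: [[-0.002, 1.0, 0.0], [0.0, 0.0, -1.0], [-1.0, -0.002, -0.0]]
force: [-2.5, -0.9, 4.0]
finger_gap: 0.144
[ 0.44896739 -0.04867345  0.35070337] [-2.46169539 -0.85349455  3.99897651] 11.35
[ 0.4949 -0.0261  0.0017] [0.4932 0.0132 0.0019]
[ 0.5073 -0.0137  0.0776] [0.5226 0.0132 0.0018]
[ 0.5303 -0.0135  0.0784] [0.5515 0.0133 0.0031]
```

View pics/w9.png

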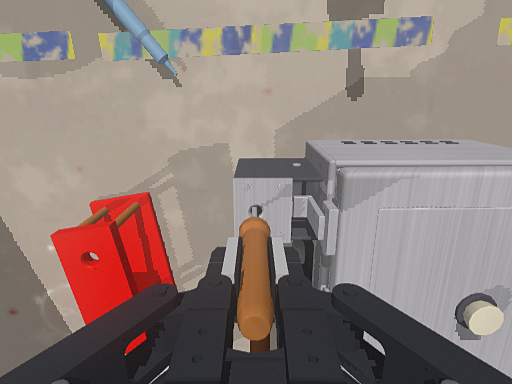

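```bash
python3 - <<'E'
from h import *
s,c=get("wrist");W=cloud(c,s)
print(s["force"],[W[220,u].round(4).tolist() for u in (345,400,460)])
E
python3 -m handwheel '[[1,[0.05,0,0],[0,0,0]],[1,[0,0,0],[0,0,0]],[1,[0,0,0],[0,0,0]],[1,[0,0,0],[0,0,0]]]';python3 - <<'E'
from h import *
s,c=get("wrist");W=cloud(c,s); save("w10.png",c["color"])
print(s["force"],[W[220,u].round(4).tolist() for u in (345,400,460)])
E
```

```text
[-2.47966868 -0.80823404  4.52861315] [[0.5011, -0.0419, 0.1521], [0.5322, -0.0414, 0.1532], [0.5671, -0.0418, 0.1523]]
time: 12.0
tcp_pos: [0.4491, -0.0487, 0.3502]
eef_rot: [[-0.002, 1.0, 0.0], [0.0, 0.0, -1.0], [-1.0, -0.002, -0.0]]
force: [-3.0, 0.1, 6.7]
finger_gap: 0.149
[-2.96581163  0.08199725  6.72371616] [[0.4994, -0.0395, 0.1579], [0.5283, -0.0381, 0.1612], [0.5627, -0.0392, 0.1585]]
```

```bash
python3 -m handwheel '[[1,[0,0,0],[0,0,0]],[1,[0,0,0],[0,0,0]],[1,[0,0,0],[0,0,0]],[1,[0,0,0],[0,0,0]],[1,[0,0,0],[0,0,0]],[1,[0,0,0],[0,0,0]]]';python3 - <<'E'
from h import *
s,c=get("wrist");W=cloud(c,s); save("w11.png",c["color"])
print(s["force"],[W[220,u].round(4).tolist() for u in (345,400,460)])
E
python3 -m handwheel '[[1,[0,0,0],[0,0,0]],[1,[0,0,0],[0,0,0]],[1,[0,0,0],[0,0,0]],[1,[0,0,0],[0,0,0]]]';python3 - <<'E'
from h import *
s,c=get("wrist");W=cloud(c,s); save("w12.png",c["color"])
print(s["force"],[W[220,u].round(4).tolist() for u in (345,400,460)])
E
```

```text
time: 12.8
tcp_pos: [0.4492, -0.0487, 0.3502]
eef_rot: [[-0.002, 1.0, 0.0], [0.0, 0.0, -1.0], [-1.0, -0.002, -0.0]]
force: [-3.1, -0.0, 6.1]
finger_gap: 0.146
[-3.06851519 -0.0063242   6.09441576] [[0.4975, -0.037, 0.1643], [0.5249, -0.0354, 0.1681], [0.5596, -0.0374, 0.1631]]
time: 13.35
tcp_pos: [0.4492, -0.0487, 0.3502]
eef_rot: [[-0.002, 1.0, 0.0], [0.0, 0.0, -1.0], [-1.0, -0.002, -0.0]]
force: [-3.2, -0.3, 6.1]
finger_gap: 0.144
[-3.17675764 -0.28920426  6.09804332] [[0.4972, -0.0365, 0.1653], [0.5251, -0.0356, 0.1677], [0.5586, -0.0368, 0.1645]]
```

View pics/w12.png

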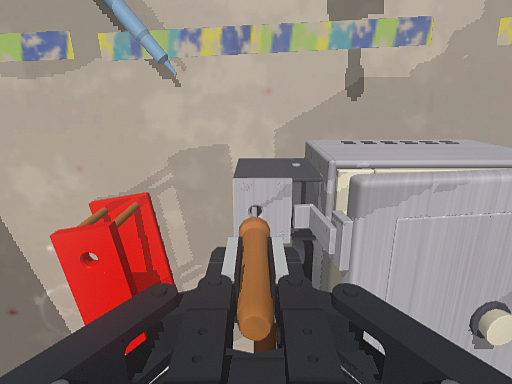

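```bash
python3 -m handwheel '[[1,[-0.5,0,0],[0,0,0]],[1,[-1.5,0,0],[0,0,0]],[1,[-2.5,0,0],[0,0,0]],[1,[-3.5,0,0],[0,0,0]],[1,[-3.2,0,0],[0,0,0]],[1,[0,0,0],[0,0,0]]]'
python3 - <<'E'
from h import *
s,c=get("wrist"); save("w13.png",c["color"]); W=cloud(c,s)
print(s["tcp_pos"],s["eef_rot"][:,0])
for v in range(192,216,3): print(v,W[v,252:258,2].round(3),W[v,254].round(4))
E
```

```text
time: 14.15
tcp_pos: [0.4508, -0.049, 0.4645]
eef_rot: [[0.008, 1.0, -0.0], [-0.002, -0.0, -1.0], [-1.0, 0.008, 0.002]]
force: [0.4, 0.4, -1.1]
finger_gap: 0.149
[ 0.45076028 -0.04898644  0.46451764] [ 0.00824799 -0.00225017 -0.99996345]
192 [0.112 0.111 0.112 0.112 0.112 0.112] [ 0.4536 -0.073   0.1118]
195 [0.001 0.196 0.196 0.197 0.196 0.003] [ 0.453  -0.0498  0.1961]
198 [0.    0.204 0.205 0.204 0.204 0.2  ] [ 0.453  -0.0495  0.2046]
201 [0.206 0.21  0.211 0.211 0.212 0.208] [ 0.4529 -0.0497  0.2112]
204 [0.215 0.218 0.219 0.22  0.217 0.215] [ 0.4529 -0.0494  0.2188]
207 [0.222 0.225 0.224 0.225 0.225 0.222] [ 0.4528 -0.05    0.2238]
210 [0.227 0.23  0.231 0.232 0.229 0.229] [ 0.4528 -0.0498  0.2306]
213 [0.234 0.236 0.237 0.237 0.237 0.235] [ 0.4527 -0.0494  0.2373]
```

View pics/w13.png

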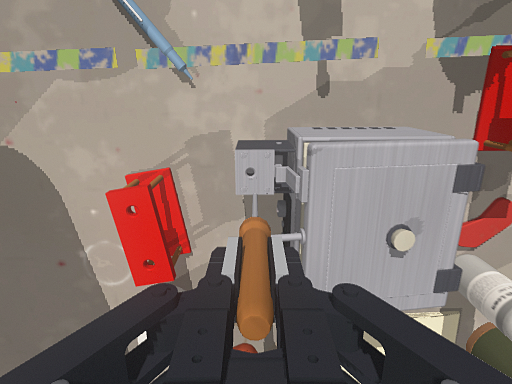

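```bash
python3 -m handwheel '[[1,[0,0.5,-2.9],[0,0,0]],[1,[0,1,-5.9],[0,0,0]],[1,[0,1,-5.9],[0,0,0]],[1,[0,1,-5.9],[0,0,0]],[1,[0,1,-5.9],[0,0,0]],[1,[0,1,-5.9],[0,0,0]],[1,[0,0.5,-2.9],[0,0,0]],[1,[0,0,0],[0,0,0]],[1,[0,0,0],[0,0,0]]]'
python3 - <<'E'
from h import *
s,c=get("wrist"); save("w14.png",c["color"])
print(s["tcp_pos"],s["eef_rot"].round(4))
E
```

```text
time: 15.32
tcp_pos: [0.5093, 0.3037, 0.4606]
eef_rot: [[-0.003, 1.0, -0.0], [-0.001, -0.0, -1.0], [-1.0, -0.003, 0.001]]
force: [-0.2, -0.5, -0.8]
finger_gap: 0.144
[0.509317   0.30367455 0.46059493] [[-0.0028  1.     -0.    ]
 [-0.0015 -0.     -1.    ]
 [-1.     -0.0028  0.0015]]
```

View pics/w14.png

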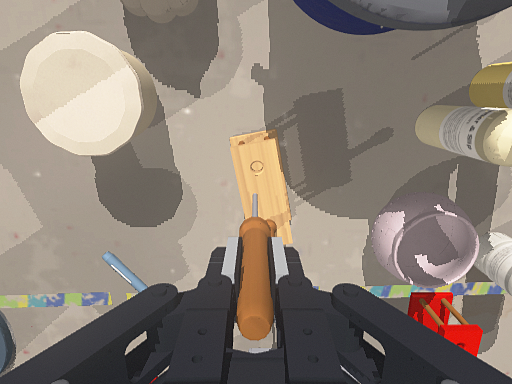

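Run:
```python
from h import *
s,c=get("wrist");W=cloud(c,s)
save("w14c.png",cv2.resize(c["color"][130:220,215:305],None,fx=6,fy=6,interpolation=cv2.INTER_CUBIC))
print(s["tcp_pos"]);print(ray_z(c,257,167,.0858,s))
print(np.nanmedian([W[v,254] for v in range(198,214)],0))
print(np.nanmedian([W[v,u] for v in range(140,155) for u in range(245,262)],0))
```

```text
[0.50940472 0.30326063 0.46106678]
[0.51188517 0.30197332 0.0858    ]
[0.50894722 0.30293862 0.21778087]
[0.50746904 0.32229738 0.08549911]
```

View pics/w14c.png

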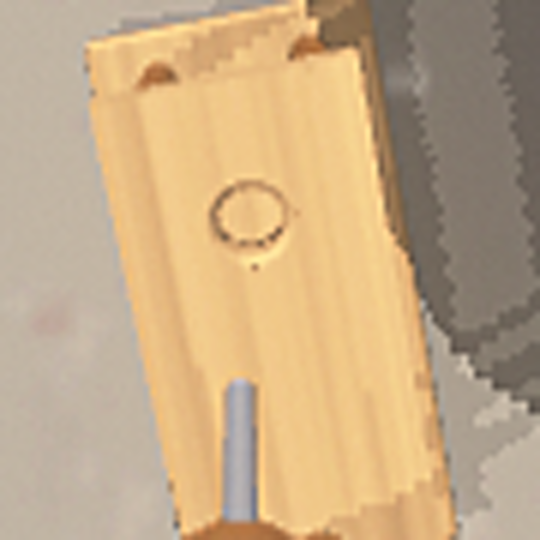

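```bash
python3 -m handwheel '[[1,[2.5,0.16,-0.2],[0,0,0]],[1,[3.5,0,0],[0,0,0]],[1,[2.3,0,0],[0,0,0]],[1,[0,0,0],[0,0,0]],[1,[0,0,0],[0,0,0]]]'
python3 - <<'E'
from h import *
s,c=get("wrist");W=cloud(c,s)
save("w15c.png",cv2.resize(c["color"][150:240,210:300],None,fx=6,fy=6,interpolation=cv2.INTER_CUBIC))
print(s["tcp_pos"],s["eef_rot"][:,0])
print(np.nanmedian([W[v,254] for v in range(198,214)],0))
for v in (185,190,195,200): print(v,ray_z(c,255,v,.0858,s)[:2])
E
```

```text
time: 16.05
tcp_pos: [0.5117, 0.3057, 0.3803]
eef_rot: [[0.002, 1.0, -0.001], [0.001, -0.001, -1.0], [-1.0, 0.002, -0.001]]
force: [-0.8, 0.0, -0.2]
finger_gap: 0.144
[0.51174458 0.30568545 0.38028324] [ 1.72237252e-03  5.95063763e-04 -9.99998340e-01]
[0.51223623 0.30576489 0.13753578]
185 [0.51314788 0.30664716]
190 [0.51314336 0.30210291]
195 [0.51313879 0.29751436]
200 [0.51313418 0.29288086]
```

View pics/w15c.png

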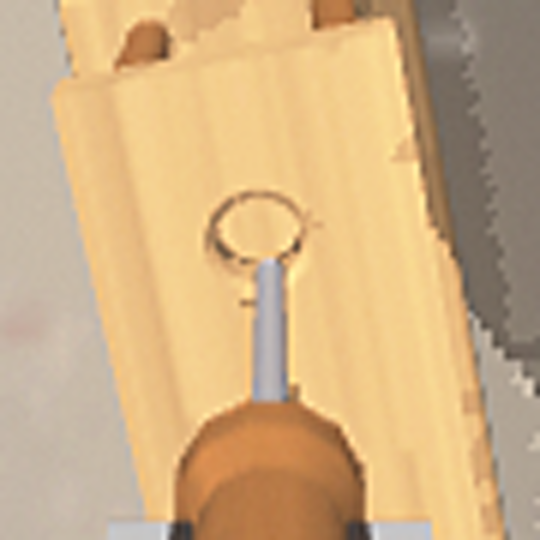

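```bash
python3 -m handwheel '[[1,[0.5,-0.13,0.02],[0,0,0]],[1,[0.7,0,0],[0,0,0]],[1,[1,0,0],[0,0,0]],[1,[0.5,0,0],[0,0,0]],[1,[0,0,0],[0,0,0]]]' 
python3 -m handwheel '[[1,[1.2,0,0],[0,0,0]],[1,[1.2,0,0],[0,0,0]],[1,[0.8,0,0],[0,0,0]],[1,[0,0,0],[0,0,0]]]'
```

```text
time: 16.73
tcp_pos: [0.5097, 0.306, 0.3514]
eef_rot: [[-0.002, 1.0, 0.0], [-0.001, 0.0, -1.0], [-1.0, -0.002, 0.001]]
force: [-0.4, -0.8, -0.8]
finger_gap: 0.146
time: 17.23
tcp_pos: [0.5096, 0.3059, 0.3191]
eef_rot: [[-0.002, 1.0, -0.0], [-0.001, -0.0, -1.0], [-1.0, -0.002, 0.001]]
force: [0.2, -0.7, -0.7]
finger_gap: 0.146
```

```bash
python3 -m handwheel '[[1,[0.3,0.08,0.08],[0,0,0]],[1,[0.4,0,0],[0,0,0]],[1,[0.4,0,0],[0,0,0]],[1,[0.4,0,0],[0,0,0]],[1,[0,0,0],[0,0,0]]]' 
python3 -m handwheel '[[1,[0.4,0,0],[0,0,0]],[1,[0.3,0,0],[0,0,0]],[1,[0.2,0,0],[0,0,0]],[1,[0.1,0,0],[0,0,0]],[1,[0,0,0],[0,0,0]]]'
```

```text
time: 17.85
tcp_pos: [0.5105, 0.3052, 0.3048]
eef_rot: [[-0.001, 1.0, 0.0], [-0.0, 0.0, -1.0], [-1.0, -0.001, 0.0]]
force: [-1.0, -0.2, -1.2]
finger_gap: 0.144
time: 18.48
tcp_pos: [0.5107, 0.3052, 0.2951]
eef_rot: [[-0.0, 1.0, -0.0], [-0.0, -0.0, -1.0], [-1.0, -0.0, 0.0]]
force: [-0.3, -0.6, 0.0]
finger_gap: 0.144
```

```bash
python3 -m handwheel '[[1,[0.2,0,0],[0,0,0]],[1,[0.1,0,0],[0,0,0]],[1,[0.1,0,0],[0,0,0]],[1,[0,0,0],[0,0,0]]]' 
python3 -m handwheel '[[1,[0.05,0,0],[0,0,0]],[1,[0.05,0,0],[0,0,0]],[1,[0,0,0],[0,0,0]]]'
```

```text
time: 18.98
tcp_pos: [0.5107, 0.3052, 0.2911]
eef_rot: [[-0.0, 1.0, 0.0], [-0.0, 0.0, -1.0], [-1.0, -0.0, 0.0]]
force: [0.2, 0.6, -0.4]
finger_gap: 0.142
time: 19.35
tcp_pos: [0.5107, 0.3052, 0.2902]
eef_rot: [[-0.0, 1.0, -0.0], [0.0, -0.0, -1.0], [-1.0, -0.0, -0.0]]
force: [0.0, -0.7, -1.1]
finger_gap: 0.145
```

```bash
python3 -m handwheel '[[1,[0.05,0,0],[0,0,0]],[1,[0.05,0,0],[0,0,0]],[1,[0,0,0],[0,0,0]]]' 
python3 -m handwheel '[[0.8,[0,0,0],[0,0,0]],[0.7,[0,0,0],[0,0,0]],[0.5,[0,0,0],[0,0,0]],[0,[0,0,0],[0,0,0]],[0,[0,0,0],[0,0,0]],[0,[0,0,0],[0,0,0]]]'
python3 - <<'E'
from h import *
s,c=get("wrist");W=cloud(c,s)
save("w16.png",c["color"]); print(s["finger_gap"])
E
```

```text
time: 19.73
tcp_pos: [0.5107, 0.3053, 0.2898]
eef_rot: [[0.0, 1.0, 0.0], [0.0, 0.0, -1.0], [-1.0, 0.0, -0.0]]
force: [-0.3, -0.7, 4.4]
finger_gap: 0.149
time: 20.48
tcp_pos: [0.5107, 0.3053, 0.2892]
eef_rot: [[-0.0, 1.0, 0.0], [0.0, 0.0, -1.0], [-1.0, -0.0, -0.0]]
force: [1.4, -0.6, 0.4]
finger_gap: 0.998
0.9976767615149053
```

View pics/w16.png

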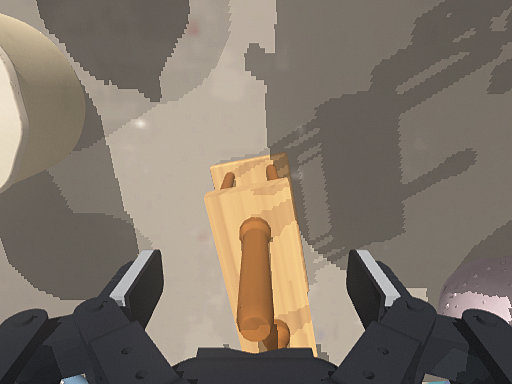

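```bash
python3 -m handwheel '[[0,[-3,0,0],[0,0,0]],[0,[-5,0,0],[0,0,0]],[0,[-5,0,0],[0,0,0]],[0,[-3,-0.2,1],[0,0,0]],[0,[0,-0.7,5],[0,0,0]],[0,[0,-0.8,6],[0,0,0]],[0,[0,-0.8,6],[0,0,0]],[0,[0,-0.8,6],[0,0,0]],[0,[0,-0.8,6],[0,0,0]],[0,[0,-0.8,6],[0,0,0]],[0,[0,-0.7,5.5],[0,0,0]],[0,[0,0,4],[0,0,0]]]' 30
python3 -m handwheel '[[0,[0,0,0],[0,0,0]],[0,[0,0,0],[0,0,0]]]'
python3 - <<'E'
from h import *
import pickle
s,c=get("wrist");W=cloud(c,s); pickle.dump((s,c),open("wrist17.pkl","wb"))
save("w17.png",c["color"]); print(s["tcp_pos"],s["time"])
E
```

```text
time: 22.02
tcp_pos: [0.4539, -0.1519, 0.4494]
eef_rot: [[0.0, 1.0, -0.002], [-0.0, -0.002, -1.0], [-1.0, 0.0, 0.0]]
force: [0.9, -0.5, 0.4]
finger_gap: 1.001
time: 22.28
tcp_pos: [0.4544, -0.1493, 0.449]
eef_rot: [[-0.001, 1.0, -0.0], [0.001, -0.0, -1.0], [-1.0, -0.001, -0.001]]
force: [0.2, 0.3, -0.9]
finger_gap: 0.998
[ 0.45435946 -0.1493364   0.4490472 ] 22.275
```

View pics/w17.png

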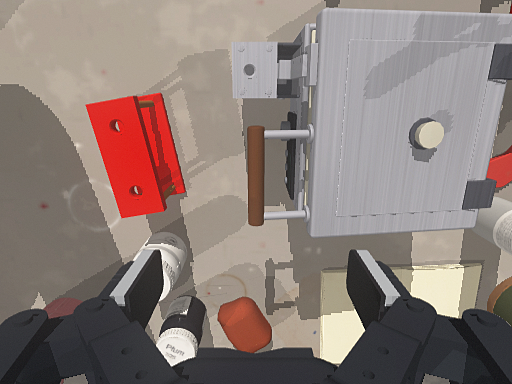

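Run:
```python
from h import *
import pickle
s,c=pickle.load(open("wrist17.pkl","rb"));W=cloud(c,s)
m=(W[...,2]>.14)&(W[...,2]<.2); m[:,:235]=0;m[:,275:]=0;m[:110]=0;m[235:]=0
hsv=cv2.cvtColor(c["color"],cv2.COLOR_RGB2HSV); m&=hsv[...,1]>80
P=W[m]; print(len(P),P.min(0),P.max(0),np.median(P,0))
for v in range(135,220,10):
    q=W[v][m[v]]; print(v,np.nonzero(m[v])[0][[0,-1]],q[:,0].mean().round(4),q[:,0].min().round(4),q[:,0].max().round(4),q[:,1].mean().round(4),q[:,2].max().round(4))
print([W[120,u].round(4).tolist() for u in (325,400,470)])
```

```text
1589 [ 0.44862043 -0.18035291  0.16365902] [ 0.4619573  -0.09663936  0.17230569] [ 0.45504459 -0.13549337  0.1694876 ]
135 [247 263] 0.455 0.4487 0.4614 -0.1034 0.171
145 [248 263] 0.4554 0.4494 0.4615 -0.1112 0.1715
155 [248 263] 0.4554 0.4493 0.4615 -0.1193 0.1719
165 [248 263] 0.4554 0.4493 0.4616 -0.1274 0.1712
175 [248 263] 0.4554 0.4493 0.4617 -0.1357 0.1713
185 [248 263] 0.4554 0.4492 0.4617 -0.1442 0.171
195 [248 263] 0.4554 0.4491 0.4617 -0.1529 0.1708
205 [248 263] 0.4554 0.4491 0.4618 -0.1616 0.1708
215 [248 263] 0.4554 0.449 0.4619 -0.1706 0.1721
[[0.5095, -0.092, 0.1683], [0.5702, -0.0924, 0.163], [0.6313, -0.0931, 0.1547]]
```

```bash
python3 -m handwheel '[[0.5,[0,0.06,-1.3],[0,0,0]],[0.53,[0,0,0],[0,0,0]],[0.53,[0,0,0],[0,0,0]],[0.53,[0,0,0],[0,0,0]],[0.53,[0,0,0],[0,0,0]]]' 30
python3 - <<'E'
from h import *
s,c=get("wrist"); save("w18.png",c["color"]); print(s["tcp_pos"],s["finger_gap"],s["eef_rot"][:,0])
E
```

```text
time: 22.95
tcp_pos: [0.4553, -0.1369, 0.4492]
eef_rot: [[0.0, 1.0, -0.0], [-0.0, -0.0, -1.0], [-1.0, 0.0, 0.0]]
force: [-0.9, -0.2, -0.8]
finger_gap: 0.469
[ 0.45533686 -0.13685006  0.44921763] 0.46864608673866504 [ 3.87987294e-05 -9.63297588e-05 -9.99999995e-01]
```

View pics/w18.png

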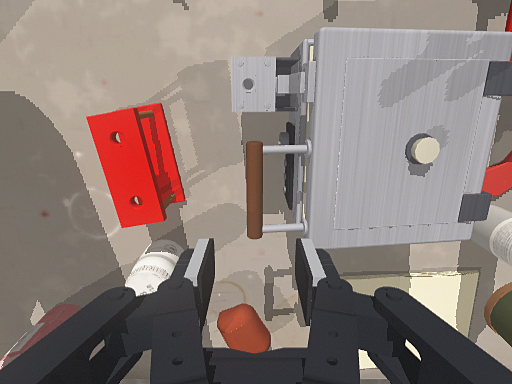

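```bash
python3 -m handwheel '[[0.53,[3.5,0,0],[0,0,0]],[0.53,[3.5,0,0],[0,0,0]],[0.53,[2,0,0],[0,0,0]],[0.53,[0,0,0],[0,0,0]]]' 30
python3 -m handwheel '[[0.53,[1.5,0,0],[0,0,0]],[0.53,[1.5,0,0],[0,0,0]],[0.53,[1.1,0,0],[0,0,0]],[0.53,[0,0,0],[0,0,0]],[0.53,[0,0,0],[0,0,0]]]'
python3 - <<'E'
from h import *
s,c=get("wrist"); save("w19.png",c["color"]); print(s["tcp_pos"],s["finger_gap"],s["eef_rot"][:,0],s["force"])
E
```

```text
time: 23.5
tcp_pos: [0.4549, -0.1368, 0.3579]
eef_rot: [[-0.003, 1.0, -0.0], [0.002, -0.0, -1.0], [-1.0, -0.003, -0.002]]
force: [-0.5, 0.6, -0.2]
finger_gap: 0.47
time: 24.12
tcp_pos: [0.4556, -0.1369, 0.3188]
eef_rot: [[0.001, 1.0, -0.0], [-0.001, -0.0, -1.0], [-1.0, 0.001, 0.001]]
force: [0.3, 0.6, 0.2]
finger_gap: 0.467
[ 0.45555296 -0.13694396  0.31875488] 0.46719732446935 [ 9.66407996e-04 -5.66455541e-04 -9.99999373e-01] [0.27018283 0.60290395 0.21328978]
```

View pics/w19.png

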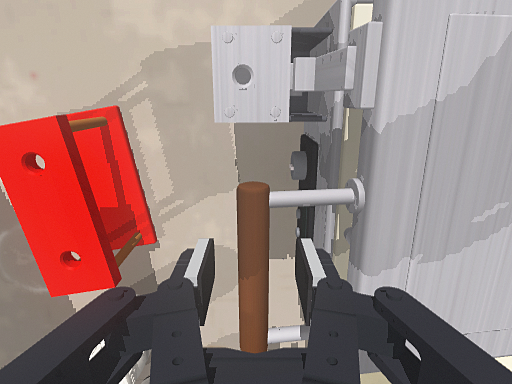

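Centred over the bar between the rods. Closing gently.

```bash
python3 -m handwheel '[[0.65,[0.1,0,0],[0,0,0]],[0.75,[0,0,0],[0,0,0]],[0.82,[0,0,0],[0,0,0]],[0.9,[0,0,0],[0,0,0]],[1,[0,0,0],[0,0,0]],[1,[0,0,0],[0,0,0]]]' 35
python3 - <<'E'
import numpy as np
# arc waypoints (world dx,dz per step) from theta 0.13 to 1.72
r=np.hypot(211,12);a0=np.arctan2(12,211)
th=np.arange(0.13,1.74,0.1)
x=-r*np.cos(th+a0);z=r*np.sin(th+a0)
for i in range(1,len(th)): print(round(th[i],2),"dx %.2f dz %.2f cm"%((x[i]-x[i-1])/10,(z[i]-z[i-1])/10), "cum %.1f %.1f"%(x[i]-x[0],z[i]-z[0]))
E
```

```text
time: 24.92
tcp_pos: [0.4551, -0.1368, 0.3172]
eef_rot: [[-0.0, 1.0, 0.0], [0.0, 0.0, -1.0], [-1.0, -0.0, -0.0]]
force: [-1.7, -1.0, 1.1]
finger_gap: 0.144
0.23 dx 0.50 dz 2.05 cm cum 5.0 20.5
0.33 dx 0.70 dz 1.99 cm cum 11.9 40.5
0.43 dx 0.89 dz 1.91 cm cum 20.9 59.6
0.53 dx 1.08 dz 1.82 cm cum 31.7 77.8
0.63 dx 1.26 dz 1.70 cm cum 44.2 94.8
0.73 dx 1.42 dz 1.56 cm cum 58.4 110.4
0.83 dx 1.57 dz 1.42 cm cum 74.1 124.6
0.93 dx 1.70 dz 1.25 cm cum 91.1 137.1
1.03 dx 1.82 dz 1.08 cm cum 109.3 147.8
1.13 dx 1.92 dz 0.89 cm cum 128.5 156.7
1.23 dx 2.00 dz 0.69 cm cum 148.4 163.6
1.33 dx 2.05 dz 0.49 cm cum 169.0 168.5
1.43 dx 2.09 dz 0.28 cm cum 189.9 171.3
1.53 dx 2.11 dz 0.07 cm cum 211.0 172.1
1.63 dx 2.11 dz -0.14 cm cum 232.1 170.7
1.73 dx 2.08 dz -0.35 cm cum 253.0 167.2
```

```bash
python3 -m handwheel '[[1,[-0.6,0.14,0],[0,0,0]],[1,[-0.7,0.17,0],[0,0,0]],[1,[-0.75,0.19,0],[0,0,0]],[1,[-1,0.34,0],[0,0,0]],[1,[-1,0.36,0],[0,0,0]]]'
python3 -m handwheel '[[1,[-0.95,0.43,0],[0,0,0]],[1,[-0.95,0.46,0],[0,0,0]],[1,[-0.92,0.52,0],[0,0,0]],[1,[-0.9,0.56,0],[0,0,0]]]'
```

```text
time: 25.55
tcp_pos: [0.4671, -0.1367, 0.3581]
eef_rot: [[-0.002, 1.0, 0.0], [0.0, 0.0, -1.0], [-1.0, -0.002, -0.0]]
force: [-2.1, -2.9, -8.8]
finger_gap: 0.149
time: 26.05
tcp_pos: [0.4862, -0.1366, 0.3953]
eef_rot: [[-0.004, 1.0, 0.001], [0.0, 0.001, -1.0], [-1.0, -0.004, -0.0]]
force: [-4.3, -4.0, -6.6]
finger_gap: 0.147
```

```bash
python3 -m handwheel '[[1,[-0.86,0.61,0],[0,0,0]],[1,[-0.84,0.65,0],[0,0,0]],[1,[-0.8,0.7,0],[0,0,0]],[1,[-0.76,0.72,0],[0,0,0]]]'
python3 -m handwheel '[[1,[-0.72,0.77,0],[0,0,0]],[1,[-0.7,0.8,0],[0,0,0]],[1,[-0.64,0.84,0],[0,0,0]],[1,[-0.61,0.86,0],[0,0,0]]]'
python3 - <<'E'
from h import *
s,c=get("side"); save("s20.png",c["color"]);print(s["tcp_pos"],s["force"])
E
```

```text
time: 26.55
tcp_pos: [0.512, -0.1365, 0.428]
eef_rot: [[-0.008, 1.0, 0.001], [0.0, 0.001, -1.0], [-1.0, -0.008, -0.0]]
force: [-8.7, -3.7, -2.4]
finger_gap: 0.151
time: 27.05
tcp_pos: [0.5437, -0.1364, 0.4558]
eef_rot: [[-0.011, 1.0, 0.001], [-0.0, 0.001, -1.0], [-1.0, -0.011, 0.0]]
force: [-14.1, -3.5, 8.5]
finger_gap: 0.15
[ 0.54373989 -0.13643698  0.45581906] [-14.13491694  -3.5103266    8.52029234]
```

View pics/s20.png

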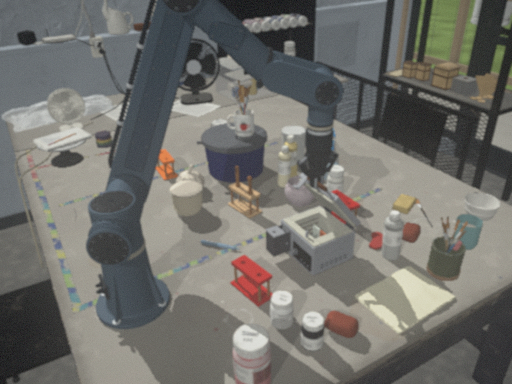

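```bash
python3 -m handwheel '[[1,[-0.64,0.86,0],[0,0,0]],[1,[-0.6,0.87,0],[0,0,0]],[1,[-0.52,0.92,0],[0,0,0]],[1,[-0.48,0.95,0],[0,0,0]]]'
python3 -m handwheel '[[1,[-0.4,0.98,0],[0,0,0]],[1,[-0.36,1.0,0],[0,0,0]]]'
```

```text
time: 27.6
tcp_pos: [0.5809, -0.1364, 0.4783]
eef_rot: [[-0.006, 1.0, 0.0], [0.0, 0.0, -1.0], [-1.0, -0.006, -0.0]]
force: [-9.1, -1.7, 4.0]
finger_gap: 0.146
time: 27.85
tcp_pos: [0.6009, -0.1363, 0.4865]
eef_rot: [[-0.005, 1.0, 0.0], [-0.0, 0.0, -1.0], [-1.0, -0.005, 0.0]]
force: [-7.6, -1.9, 2.9]
finger_gap: 0.142
```

```bash
python3 -m handwheel '[[1,[-0.27,1.02,0],[0,0,0]],[1,[-0.22,1.03,0],[0,0,0]],[1,[-0.16,1.04,0],[0,0,0]],[1,[-0.12,1.05,0],[0,0,0]]]'
python3 -m handwheel '[[1,[-0.06,1.05,0],[0,0,0]],[1,[0,1.06,0],[0,0,0]],[1,[0.05,1.05,0],[0,0,0]],[1,[0.1,1.05,0],[0,0,0]]]'
python3 - <<'E'
from h import *
s,c=get("side"); save("s21.png",c["color"]);print(s["tcp_pos"],s["force"])
E
```

```text
time: 28.35
tcp_pos: [0.6428, -0.1362, 0.4959]
eef_rot: [[-0.0, 1.0, 0.0], [-0.0, 0.0, -1.0], [-1.0, -0.0, 0.0]]
force: [-8.1, -0.3, 6.7]
finger_gap: 0.149
time: 28.85
tcp_pos: [0.6853, -0.1361, 0.4946]
eef_rot: [[0.001, 1.0, 0.0], [-0.0, 0.0, -1.0], [-1.0, 0.001, 0.0]]
force: [-5.9, -0.8, 4.9]
finger_gap: 0.147
[ 0.68530704 -0.13609801  0.49457604] [-5.92760526 -0.78335893  4.91897356]
```

View pics/s21.png

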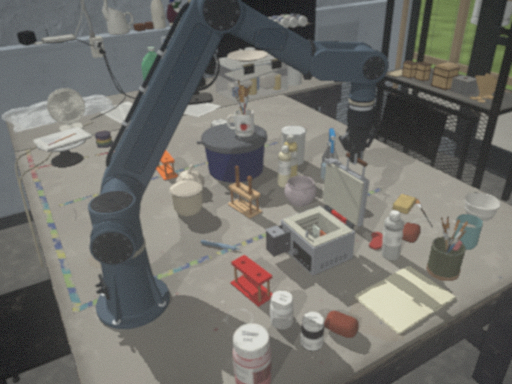

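```bash
python3 -m handwheel '[[1,[0.14,1.04,0],[0,0,0]],[1,[0.18,0.9,0],[0,0,0]],[1,[0.08,0.3,0],[0,0,0]],[1,[0,0,0],[0,0,0]]]'
```

```text
time: 29.4
tcp_pos: [0.7091, -0.1361, 0.4898]
eef_rot: [[0.007, 1.0, 0.001], [-0.0, 0.001, -1.0], [-1.0, 0.007, 0.0]]
force: [0.9, 0.8, 6.0]
finger_gap: 0.144
```

```bash
python3 -m handwheel '[[0.8,[0,0,0],[0,0,0]],[0.7,[0,0,0],[0,0,0]],[0.55,[0,0,0],[0,0,0]],[0.5,[0,0,0],[0,0,0]],[0.5,[0,0,0],[0,0,0]]]'
python3 - <<'E'
from h import *
s,c=get("wrist"); save("w22.png",c["color"]);print(s["tcp_pos"],s["force"],s["finger_gap"])
E
```

```text
time: 30.02
tcp_pos: [0.7082, -0.1368, 0.4868]
eef_rot: [[-0.0, 1.0, -0.0], [0.0, -0.0, -1.0], [-1.0, -0.0, -0.0]]
force: [0.4, -0.4, 0.2]
finger_gap: 0.503
[ 0.70818212 -0.13679891  0.48682237] [ 0.35538305 -0.39821297  0.15423459] 0.502708127652914
```

View pics/w22.png

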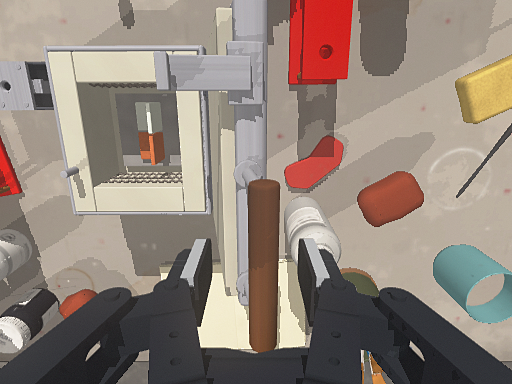

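```bash
python3 -m handwheel '[[0.5,[-1.5,0,0],[0,0,0]],[0.5,[-2.5,0,0],[0,0,0]],[0.5,[-3,0,0],[0,0,0]],[0.5,[-3,0,0],[0,0,0]],[0.5,[0,-4,0],[0,0,0]],[0.5,[0,-6,-3],[0,0,0]],[0.5,[0,-6,-3],[0,0,0]],[0.5,[0,-6,-3],[0,0,0]],[0.5,[0,0,0],[0,0,0]],[0.5,[0,0,0],[0,0,0]]]'
python3 - <<'E'
from h import *
for n in ("side","scene","wrist"):
    s,c=get(n); save(n+"23.png",c["color"])
    if n=="side": save("side23c.png",cv2.resize(c["color"][130:290,180:380],None,fx=3.5,fy=3.5,interpolation=cv2.INTER_CUBIC))
print(s["tcp_pos"],s["force"],s["time"])
E
```

```text
time: 31.32
tcp_pos: [0.5007, -0.053, 0.5888]
eef_rot: [[0.004, 1.0, 0.0], [-0.002, 0.0, -1.0], [-1.0, 0.004, 0.002]]
force: [1.0, -0.6, -0.3]
finger_gap: 0.502
[ 0.50177931 -0.05361207  0.58797885] [-0.18121344 -0.17266809  0.41178261] 31.425
```

View pics/side23c.png

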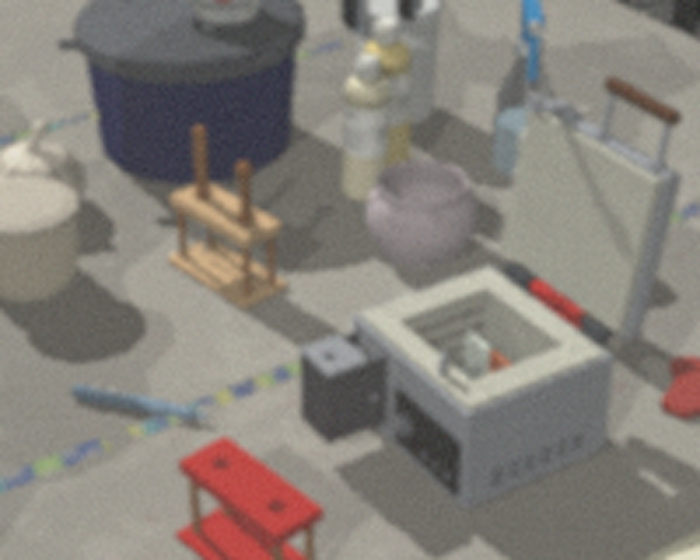

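View pics/wrist23.png

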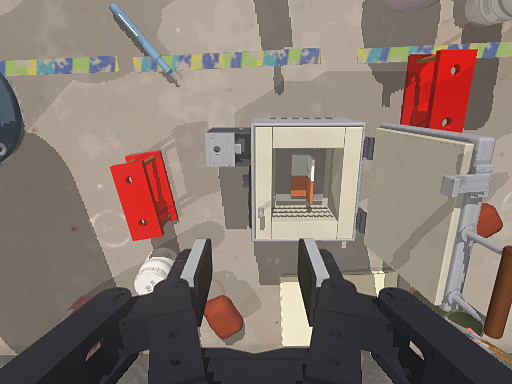

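View pics/scene23.png

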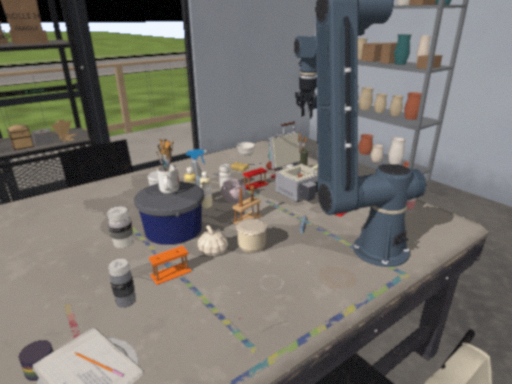

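```bash
python3 -m handwheel '[[0.5,[0,0,0],[0,0,0]],[0.5,[0,0,0],[0,0,0]],[0.5,[0,0,0],[0,0,0]],[0.5,[0,0,0],[0,0,0]],[0.5,[0,0,0],[0,0,0]],[0.5,[0,0,0],[0,0,0]]]' >/dev/null
python3 - <<'E'
from h import *
c0=cv2.cvtColor(cv2.imread("pics/side23.png"),cv2.COLOR_BGR2RGB)
s,c=get("side"); d=cv2.GaussianBlur(np.abs(c["color"].astype(float)-c0).max(2),(5,5),0)
print("max change lid/stand region",d[130:290,180:380].max()); W=cloud(c)
m=np.zeros(d.shape,bool); m[150:166,352:376]=1; hsv=cv2.cvtColor(c["color"],cv2.COLOR_RGB2HSV)
m&=(hsv[...,1]>90)&(W[...,2]>.25); print("handle",np.median(W[m],0),m.sum()); print("needle top",np.nanmax(W[160:180,230:241,2]))
ctrl.finish_job()
E
```

```text
max change lid/stand region 17.6953125
handle [ 0.70760757 -0.145874    0.33287524] 15
needle top 0.17103905240632988
the job is handed in; nothing more can be done
```

The job is done and handed in after about 32 s on the robot's clock, with no failed checks at the end.

- **Release:** I took the needle tool (plain handle) from the wooden stand and put its pin through the release hole. It met the pad about 31 mm down. I pressed about 7 mm further, at no more than about 7 N in the readings, and held it until the lid had risen and stopped rising, standing ajar.
- **Tool return:** The needle tool went back into its hole. It stands upright with its handle top at about 171 mm in the camera, the same as before I took it.
- **Lid:** I swung it up by its handle to about 1.73 rad and let go. It stayed back. In the last check the handle was at (0.708, -0.146, 0.333) m, which is about where the fully open lid should put it.
- **Surroundings:** The stylus, dish and bowl look unmoved in the pictures. I never handled the glaze jar, and the pictures show nothing near it disturbed. The gripper was clear of everything at the end.
- **Disagreements along the way:**
  - The wrist camera read about 2 mm off from the arm's own position in y and z. I corrected for this by measuring the pin against the hole in the same picture.
  - Partway through the swing my path ran slightly inside the lid's arc, and the force on the gripper reached about 16 N. I shifted the path outward and it came back down.

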